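# Unlock a tube label reader and load it with the labels towards its window

### The arm

A 6-joint arm with a two-finger parallel gripper is mounted at the origin on a cart in front of the work surface, level with it; the furniture and walls round the work are solid. World frame = base frame: x ahead of the robot, y to its left, z up, the work surface at z = 0. Lengths are in mm, angles in degrees, forces in N, time in s.
With the tool pointing down it reaches from about 250 to 775 mm from the base axis. Payload 4 kg.
Tool frame: the origin (TCP) lies on the mounting face of the last link; the fingertips stand 199 mm ahead of it and the grasp point (between the pads) lies 180 mm ahead of it (bot.hold_point_z is the distance from the TCP to the grasp point, in mm); z points along the fingers, y is the line along which they close (so a half turn about z gives the same grasp; the last joint's range is limited). The gripper opens to 94 mm and grips with 3 to 60 N. Pads are 16 mm wide; open, the fingers measure 119 mm over their backs; the gripper's body (75 mm by 177 mm) begins 78 mm behind the grasp point.
Start: joints at [63.65, 4.996, 78.535, -0, 96.463, -5.907], TCP at [192.105, 515.36, 404.706] pointing down, gripper open.
Joint ranges: [-177.83, 177.83], [-43.37, 116.18], [15.69, 146.23], [-61.86, 241.86], [9.47, 152.12], [-147.06, 147.06]. Speed limits (degrees/s): [159.86, 159.86, 180, 180, 180, 180].

### API

Orientations are given as [roll, pitch, yaw] about the fixed x, y, z axes, in that order (R = Rz(yaw) Ry(pitch) Rx(roll)).
In Python, from plant import bot, vision, nets gives the robot as it stands.
- The arm moves only by the tool servo_tool, never from a script. Its argument "increments" is a list of rows, each a list of 7 numbers: the shift along the tool's x, y, z in m, then the turn, a rotation vector about the tool's x, y, z in degrees, then the closure, from -1 (fully open) to 1 (shut). In form: [[x, y, z, ax, ay, az, hand], ...]. A call has exactly 5 rows; each row shifts and turns the commanded pose from where the row before left it, along the tool's axes as they then stand; what a row does not reach is not made up. A row lasts 1/10 s, in which the tool goes at most 50 mm and 8.59 degrees, less where a joint would pass 70% of its speed; a pose out of reach is approached as far as the arm can. A call with a gripper value outside its range is refused whole. The fingers move at their own pace and stop on an object; "force" is the grip in N (left out, the last holds). Time passes only in rows, so rows that do not move let the fingers close, or fill a call up. It gives the time, the measured TCP pose, the force and the opening at its end, in the units of the state.
- bot.get_state(): the state, without advancing time (a new reading comes with each control period).
- vision.capture(name): name is "scene" or "top"; returns a dict with "frame" (400x640x3 uint8, red, green, blue), "fov_y" (degrees; the focal length in pixels is half the picture's height over the tangent of half this angle, whatever the lens; pixels are square), "cx", "cy" (the principal point, pixels), "extrinsics" (4x4, takes a point from world to camera coordinates). Camera axes: x right, y down, z forward; pixel columns grow to the right and rows downward; lengths in mm; the calibration is good to about 2 mm. A picture is of the moment at which its call begins. There is no depth.
- bot.finish_job(): hands the job in, once; it reports no verdict.
Trained networks look in a picture, given as the dict that the camera call returned (one of the last four; its "shot" number tells which), for a name from the list of things; names that differ only in an ending like _2 or _b are one class to them, and where a whole thing is asked for, a point or a joint stands for the part that bears it (a point fixed in the world has none). Each returns a list of dicts, best first, with "score" (0 to 1); they miss things now and then, are a little off and sometimes report something else, mostly with a low value. They report only what shows in the picture. A call takes as long as a camera call.
- nets.masks_of(target, picture): "mask" (400x640 bool, what is visible of it) and "pixel" ([column, row] in pixels, amid what is visible of it).
The state is a dict: "time": time; "joint_pos": joint angles; "qd": joint speeds; "joint_torque": joint torques, N m; "tool_pos": TCP position; "ee_rot": TCP orientation; "wrist_force": force on the tool from outside, world axes, zero at the start; "ft_torque": the same for the moment, N m; "width": opening from 0.0 (shut) to 1.0 (fully open).
Only numpy, scipy, OpenCV 4.12 (cv2) and the standard library are available. Lean on these libraries where they do the work, as an engineer would, in place of code of your own. Each camera call takes 0.05 s, during which the arm holds its last target. There are 200 camera calls.

### The job

Get the tube label reader ready and start it: its wing nut has a left-hand thread, so loosen it by turning it clockwise (seen from above) until it stops at the top, without tightening it further first, then lift the slotted transit bar over its two stop pins, draw it out sideways from under the nut and lay it flat on the middle of the rubber mat. Then stand every tube carrier on the desk upright in the middle of a ringed bay of its own on the dock, turned so that its pointer nose (the label side) points squarely at the reader's window, and finally press the button on the reader all the way down with all of them in place. Leave the water bottle and the flat swab pack where they are.

Things in the scene. Friction and masses are not known exactly. Their poses are not given: they have to be found in the camera images.
- dock: Fixed reader dock: 3 mm deck on the desk. Origin at desk height on the axis of the steel stud (12 mm thick, 65 mm tall) amid the row of bays; x points to the reader block, y along the bays. Deck x -44 to 106, y +-150 mm. Grey block: window face at x = 50, back at 102, 294 wide, 69 high. Two stop pins (8 mm thick, 4 above the deck) at x = -23.5, y = +-21, in front of the bar.
- nut (a joint): Turn (rad) of the black wing nut on the stud. LEFT-HAND thread: turned CLOCKWISE from above it grows and the nut rises 2.5 mm per rad. Starts tight at 0 to 0.25; hard stop at 4.0 (loose), and at -0.3 counter-clockwise (tighter). Stays where left; friction 0.06 N m. At 0 its 32 mm flange is 9 mm above the deck (1 above the bar), at 4.0 19 mm.
- nut_grip (a point): Point on the nut's axis at grip height, 40 mm above the desk at joint 0; rises with the nut. The wing is a flat bar 46 mm long, 12 mm thick, from 15 mm below to 15 mm above this point. x lies along the wing's length (the dock's x at joint 0), z up.
- bar: Loose slotted steel transit bar, 210 mm long (y), 36 wide (x), 8 thick, 150 g; starts on the deck over the bays, the stud in its slot. Origin: middle of its underside. The slot, 16 mm wide, runs from x = -8 to the open edge at x = +18 (reader side), so the bar comes off towards its -x (robot side), once lifted more than 4 mm over the stop pins, for which the nut must be up.
- bar_tab (a point): Grip point on the bar's black upright tab, at x = -47 mm and z = 40 mm of the bar. The tab is 12 mm thick along the bar's y, 22 mm along its x; its top is 12 mm above this point, 52 mm above the bar's underside.
- mat: Fixed rubber mat, 210 x 130 x 3 mm (x, y, z), flat on the desk. Origin at the centre of its underside.
- scan (a joint): Travel of the reader's push button, in m: 0 is up, 0.006 fully pressed; springs back, about 4 N fully down.
- scan_top (a point): Centre of the top of the round push button (24 mm across) on top of the reader block, near one end. Pressed downwards.
- bay0 (a point): Centre of ringed bay 0 on the deck's surface (ring 55 mm across). The four bays stand in a row along the dock's y at -118 mm from the stud for this one.
- bay1 (a point): Centre of ringed bay 1 on the deck's surface (ring 55 mm across). The four bays stand in a row along the dock's y at -60 mm from the stud for this one.
- bay2 (a point): Centre of ringed bay 2 on the deck's surface (ring 55 mm across). The four bays stand in a row along the dock's y at 60 mm from the stud for this one.
- bay3 (a point): Centre of ringed bay 3 on the deck's surface (ring 55 mm across). The four bays stand in a row along the dock's y at 118 mm from the stud for this one.
- carrier0: Loose tube carrier (may be absent): weighted white puck, 46 mm across and 30 mm high, with a capped sample tube fixed upright in it; 140 g in all. Origin at the centre of its underside, z up, x towards its pointer nose, which is on the tube's label side. The cap is 24 mm across, from 91 to 108 mm above the origin: grip it there from above, in any direction.
- nose0 (a point): Tip of the pointer nose of carrier 0 (9 mm wide), at x = 31.5 mm, z = 10 mm of the carrier: it shows which way the label faces.
- carrier1: Loose tube carrier (may be absent): weighted white puck, 46 mm across and 30 mm high, with a capped sample tube fixed upright in it; 140 g in all. Origin at the centre of its underside, z up, x towards its pointer nose, which is on the tube's label side. The cap is 24 mm across, from 91 to 108 mm above the origin: grip it there from above, in any direction.
- nose1 (a point): Tip of the pointer nose of carrier 1 (9 mm wide), at x = 31.5 mm, z = 10 mm of the carrier: it shows which way the label faces.
- carrier2: Loose tube carrier (may be absent): weighted white puck, 46 mm across and 30 mm high, with a capped sample tube fixed upright in it; 140 g in all. Origin at the centre of its underside, z up, x towards its pointer nose, which is on the tube's label side. The cap is 24 mm across, from 91 to 108 mm above the origin: grip it there from above, in any direction.
- nose2 (a point): Tip of the pointer nose of carrier 2 (9 mm wide), at x = 31.5 mm, z = 10 mm of the carrier: it shows which way the label faces.
- carrier3: Loose tube carrier (may be absent): weighted white puck, 46 mm across and 30 mm high, with a capped sample tube fixed upright in it; 140 g in all. Origin at the centre of its underside, z up, x towards its pointer nose, which is on the tube's label side. The cap is 24 mm across, from 91 to 108 mm above the origin: grip it there from above, in any direction.
- nose3 (a point): Tip of the pointer nose of carrier 3 (9 mm wide), at x = 31.5 mm, z = 10 mm of the carrier: it shows which way the label faces.
- water_bottle: Bystander: loose full water bottle, 67 mm across, 228 mm high. Origin at the centre of its underside. Leave alone.
- swab: Bystander: loose flat swab pack, 24 x 178 x 4 mm (x, y, z). Origin at the centre of its underside. Leave alone.

How it is judged:
By the outcome, as a careful person would: the job done as asked, in the order asked, and still so for the second after the job is handed in, with the robot touching nothing.
Of carrier0, carrier1, carrier2, carrier3 only 3 to 4 are there at a start; the rules pass over those that are not, and their reading is None.
At some moment in a run one of carrier0, carrier1, carrier2, carrier3 may be knocked a few centimetres aside while the robot is not near it.
It also fails if it takes over 210 s, if anything falls off the work surface, if the arm or the gripper's body presses on something with over 40 N, if the wrist force passes 120 N, or if a joint passes its speed limit or range.

## Working session

There is one attempt and no reset: what is moved stays moved. The work goes in short steps, Python scripts to look and compute and a tool call to move; the robot and the scene stay as the last step left them, time stands still between calls to the robot, and variables do not carry over. Pictures are saved under pics/ and viewed, on a budget of 14 in all, crops included, one or two more only if the job needs it, and the job is handed in when it is done.

Besides the shell and the picture viewer there is one more tool, called as a command line: name --pt "numbers of a row" for each row, then --argument value for the rest. servo_tool: Moves the arm, as the interface text tells. Its arguments: {"type":"object","properties":{"increments":{"type":"array"},"force":{"type":"number"}},"required":["increments"]}

```bash
ls; mkdir -p pics
cat > h.py <<'E'
from plant import bot, vision, nets
import numpy as np, cv2
def cam(p):
    f=200/np.tan(np.radians(p["fov_y"])/2)
    return f,p["cx"],p["cy"],np.array(p["extrinsics"])
def ray(p,px):
    f,cx,cy,E=cam(p); R=E[:3,:3]; o=-R.T@E[:3,3]
    return o,R.T@np.array([(px[0]-cx)/f,(px[1]-cy)/f,1])
def at_z(p,px,z):
    o,d=ray(p,px); return o+d*(z-o[2])/d[2]
def proj(p,X):
    f,cx,cy,E=cam(p); c=E[:3,:3]@np.array(X)+E[:3,3]
    return np.array([f*c[0]/c[2]+cx,f*c[1]/c[2]+cy])
E
python3 - <<'E'
from h import *
S=bot.get_state();print(S["time"],S["tool_pos"],S["ee_rot"])
for n in("scene","top"):
    p=vision.capture(n);cv2.imwrite(f"pics/{n}0.png",p["frame"][:,:,::-1])
    print(n,{k:v for k,v in p.items() if k!="frame"})
    for t in["dock","nut","bar","bar_tab","mat","scan_top","carrier0","nose0","water_bottle","swab"]:
        print(t,[(round(r["score"],2),np.round(r["pixel"],1).tolist(),int(r["mask"].sum())) for r in nets.masks_of(t,p)])
print(bot.get_state()["time"])
E
```

```text
pics
0.0 [192.04537585 515.24313123 403.53699713] [-1.79876239e+02 -1.33676727e-02  1.59556940e+02]
scene {'fov_y': 44.67178777544079, 'cx': 318.8772053017051, 'cy': 197.69964337850544, 'extrinsics': array([[ 5.56942809e-01, -8.30408478e-01, -1.53774836e-02,
        -3.21752592e+02],
       [-3.48124793e-01, -2.16592256e-01, -9.12083836e-01,
         2.53736799e+02],
       [ 7.54071506e-01,  5.13331817e-01, -4.09715279e-01,
         9.78270740e+02],
       [ 0.00000000e+00,  0.00000000e+00,  0.00000000e+00,
         1.00000000e+00]]), 'shot': 1}
dock [(0.66, [232.7, 210.0], 370), (0.58, [329.4, 206.2], 3458)]
nut [(0.55, [315.6, 207.7], 178)]
bar [(0.68, [316.2, 219.6], 573)]
bar_tab [(0.66, [430.0, 259.2], 2599), (0.6, [306.8, 220.2], 512)]
mat [(0.83, [378.3, 266.0], 1192)]
scan_top []
carrier0 [(0.65, [241.7, 186.4], 361), (0.61, [228.5, 210.7], 389), (0.6, [202.4, 202.9], 377)]
nose0 [(0.94, [231.8, 210.5], 398), (0.59, [203.4, 204.8], 372), (0.55, [241.9, 188.5], 351)]
water_bottle [(0.69, [433.7, 260.6], 2413), (0.24, [239.2, 190.5], 281)]
swab [(0.47, [401.1, 227.4], 164)]
to
[... 268 characters left out ...]
      [ 1.94298768e-01,  8.54028124e-03, -9.80905221e-01,
         1.50068424e+03],
       [ 0.00000000e+00,  0.00000000e+00,  0.00000000e+00,
         1.00000000e+00]]), 'shot': 2}
dock [(0.7, [314.1, 188.1], 2927)]
nut [(0.41, [313.9, 198.4], 36)]
bar [(0.72, [314.4, 201.9], 419)]
bar_tab [(0.77, [318.2, 198.8], 439)]
mat [(0.75, [391.5, 222.1], 1856), (0.43, [313.2, 186.4], 2942)]
scan_top [(0.36, [314.9, 185.9], 2742)]
carrier0 [(0.65, [233.0, 231.9], 164), (0.49, [236.7, 199.5], 172)]
nose0 [(0.69, [240.7, 200.4], 150), (0.59, [234.0, 238.4], 125)]
water_bottle [(0.91, [430.5, 236.7], 503)]
swab [(0.56, [314.5, 186.2], 2859), (0.52, [375.8, 170.7], 305), (0.42, [233.4, 233.8], 151)]
1.1
```

Run:
```python
import cv2
a=cv2.imread("pics/top0.png")[130:280,200:480]
cv2.imwrite("pics/topc.png",cv2.resize(a,(800,428),interpolation=cv2.INTER_CUBIC))
a=cv2.imread("pics/scene0.png")[140:330,170:470]
cv2.imwrite("pics/scenec.png",cv2.resize(a,(800,507),interpolation=cv2.INTER_CUBIC))
```

```text
(no output)
```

View pics/topc.png

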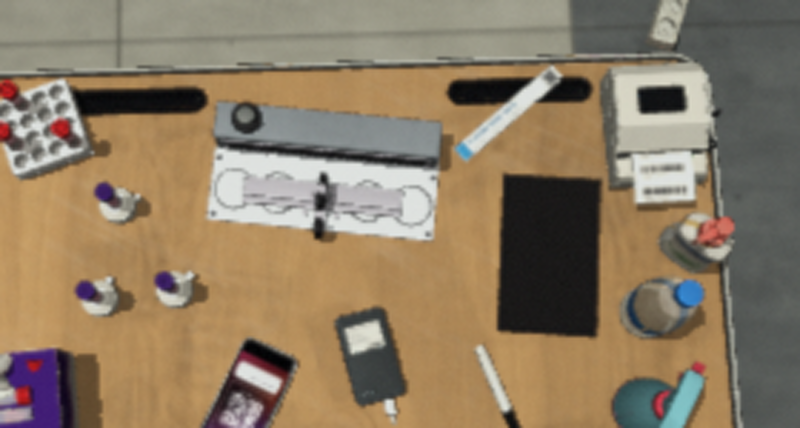

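View pics/scenec.png

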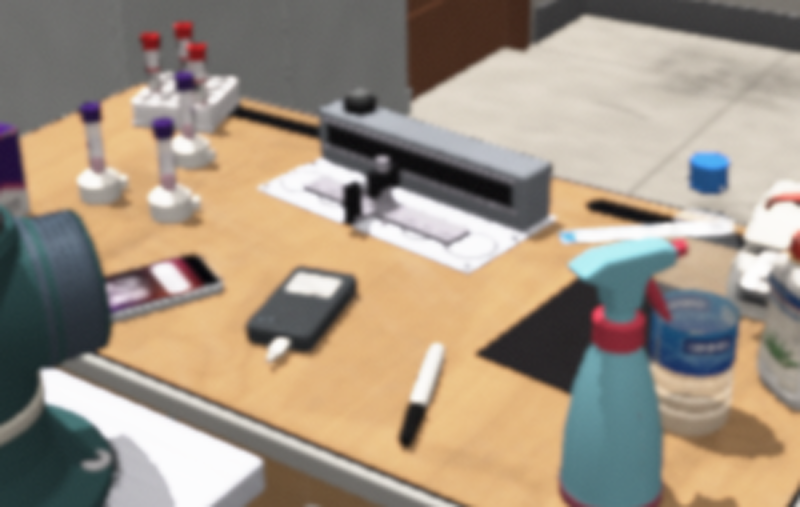

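View pics/scene0.png

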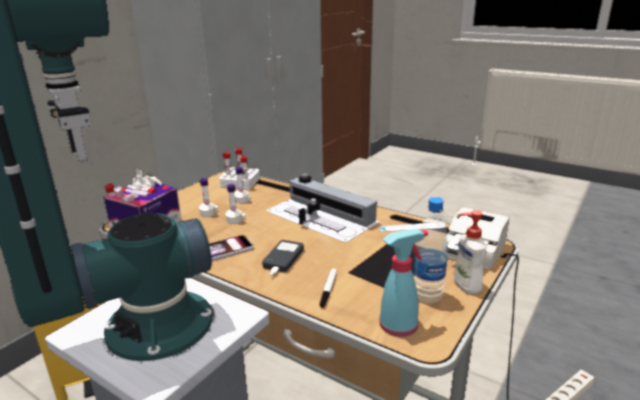

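```bash
cat >> h.py <<'E'
from scipy.optimize import least_squares
from scipy.ndimage import map_coordinates, gaussian_filter
def T(pose,P):
    x,y,a=pose; a=np.radians(a); P=np.asarray(P,float)
    return np.array([x+np.cos(a)*P[0]-np.sin(a)*P[1],y+np.sin(a)*P[0]+np.cos(a)*P[1],P[2]])
def fit(pics,edges,pose,bias=True,it=6,reach=5):
    """edges: list of (A,B,camname) 3D segments in the body frame"""
    G={n:gaussian_filter(p["frame"].astype(float),(0.7,0.7,0)) for n,p in pics.items()}
    pose=np.array(pose,float)
    for k in range(it):
        r=reach if k<2 else max(2,reach-2*k+2)
        obs=[]
        for A,B,n in edges:
            p=pics[n]
            for t in np.linspace(.06,.94,25):
                Q=np.array(A)*(1-t)+np.array(B)*t
                u=proj(p,T(pose,Q)); d=proj(p,T(pose,np.array(B)))-proj(p,T(pose,np.array(A)))
                nn=np.array([-d[1],d[0]])/np.hypot(*d)
                s=np.arange(-r-1,r+1.01,.25); c=u[:,None]+nn[:,None]*s
                v=np.stack([map_coordinates(G[n][:,:,j],[c[1],c[0]],order=1) for j in range(3)])
                g=np.sqrt((np.gradient(v,axis=1)**2).sum(0)); i=g[2:-2].argmax()+2
                if g[i]<2: continue
                w=g[max(0,i-4):i+5]; si=(w*s[max(0,i-4):i+5]).sum()/w.sum()
                obs.append((Q,n,u+nn*si,nn))
        f=lambda q:np.array([np.dot(proj(pics[n],T(q,Q))-m,nn) for Q,n,m,nn in obs])
        s=least_squares(f,pose,loss="soft_l1",f_scale=.3); pose=s.x
    res={n:np.median(np.abs([x for x,o in zip(f(pose),obs) if o[1]==n])) for n in pics}
    return pose,res,len(obs)
def shots():
    return {n:vision.capture(n) for n in("scene","top")}
D=lambda x,y,z:(x,y,z)
DOCK=[((-44,-150,3),(-44,150,3),"top"),((-44,-150,3),(48,-150,3),"top"),((-44,150,3),(48,150,3),"top"),
 ((50,-147,69),(50,147,69),"top"),((102,-147,69),(102,147,69),"top"),((50,147,69),(102,147,69),"top"),((50,-147,69),(102,-147,69),"top"),
 ((-44,-150,3),(-44,150,3),"scene"),((-44,-150,3),(40,-150,3),"scene"),((102,-147,69),(102,147,69),"scene"),((50,-147,69),(102,-147,69),"scene")]
MAT=[((-105,-65,3),(105,-65,3),"top"),((-105,65,3),(105,65,3),"top"),((-105,-65,3),(-105,65,3),"top"),((105,-65,3),(105,65,3),"top")]
def purple(p):
    h=cv2.cvtColor(p["frame"],cv2.COLOR_RGB2HSV); 
    m=((h[...,0]>118)&(h[...,0]<150)&(h[...,1]>110)).astype(np.uint8)
    n,_,st,c=cv2.connectedComponentsWithStats(m)
    return [(c[i].round(2).tolist(),int(st[i,4])) for i in range(1,n) if 6<=st[i,4]<200]
E
cat > a.py <<'E'
from h import *
ps=shots()
t=ps["top"]
c=lambda u,v,z:at_z(t,(200+u/2.857,130+v/2.857),z)
print("deckFL,FR",c(207,217,3).round(),c(433,238,3).round(),"mat",c(550,255,3).round(),"button",c(246,115,78).round())
dl,dr=c(207,217,3),c(433,238,3); a=np.degrees(np.arctan2(*(dl-dr)[:2][::-1]))-90
m=(dl+dr)/2; x0=m[:2]+44*np.array([np.cos(np.radians(a)),np.sin(np.radians(a))])
print("init",x0,a)
print("dock",fit(ps,DOCK,[*x0,a]))
print("dock top",fit({"top":t},[e for e in DOCK if e[2]=="top"],[*x0,a]))
print("dock scene",fit({"scene":ps["scene"]},[e for e in DOCK if e[2]=="scene"],[*x0,a]))
print("mat",fit({"top":t},MAT,[*c(550,255,3)[:2],0]))
for n,p in ps.items():
    print(n,[(q,a,at_z(p,q,99.5).round(1)[:2].tolist()) for q,a in purple(p)])
    cv2.imwrite(f"pics/{n}1.png",p["frame"][:,:,::-1])
im=cv2.cvtColor(t["frame"],cv2.COLOR_RGB2BGR)
cv2.imwrite("pics/topfull.png",im)
E
python3 a.py
```

```text
deckFL,FR [520. 148.   3.] [ 484. -150.    3.] mat [ 457. -302.    3.] button [638.  89.  78.]
init [545.84195934  -6.06144515] -6.968966262794055
dock (array([543.13483699,  -3.40915594,  -7.04079195]), {'scene': np.float64(0.13304381269522086), 'top': np.float64(0.3515582690685317)}, 275)
dock top (array([542.72504859,  -3.46215852,  -7.13192719]), {'top': np.float64(0.3855111663980862)}, 175)
dock scene (array([543.71887323,  -3.53180665,  -6.91232792]), {'scene': np.float64(0.1469223256126097)}, 100)
mat (array([ 459.2945878 , -299.81169578,   -5.24772557]), {'top': np.float64(0.16006855323802893)}, 100)
scene [([238.88, 169.5], 26, [546.7, 272.1]), ([203.5, 181.3], 30, [421.1, 294.5]), ([155.12, 192.51], 198, [292.4, 348.3]), ([230.74, 187.35], 31, [429.6, 195.7]), ([125.57, 192.43], 7, [249.2, 418.9])]
top [([236.0, 197.0], 23, [538.6, 267.6]), ([257.12, 228.04], 24, [425.0, 191.8]), ([229.41, 231.55], 29, [415.2, 289.4]), ([188.74, 256.74], 27, [330.9, 430.1]), ([204.5, 272.0], 6, [277.1, 373.7]), ([188.71, 274.57], 7, [269.7, 428.2]), ([280.29, 285.38], 157, [225.1, 112.1])]
```

View pics/topfull.png

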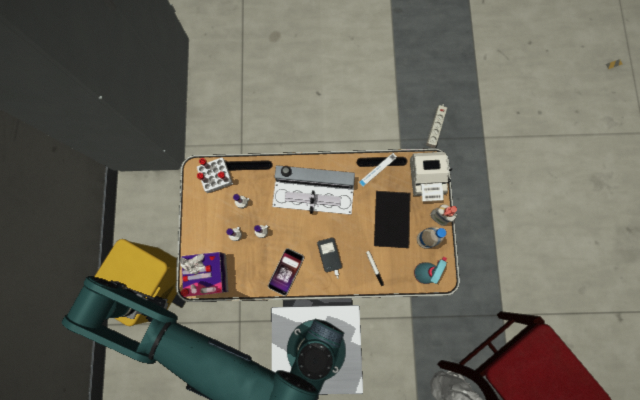

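```bash
cat >> h.py <<'E'
def tri(ps,us,ut):
    A=[];b=[]
    for n,u in(("scene",us),("top",ut)):
        o,d=ray(ps[n],u); d/=np.linalg.norm(d); M=np.eye(3)-np.outer(d,d); A.append(M); b.append(M@o)
    X=np.linalg.lstsq(np.vstack(A),np.hstack(b),rcond=None)[0]; return X,np.linalg.norm(A[0]@X-b[0])
def sheet(ps,centers,name,s=10,h=13):
    rows=[]
    for n in("scene","top"):
        r=[]
        for c in centers:
            u=proj(ps[n],[c[0],c[1],30 if n=="scene" else 15]).round().astype(int)
            k=h
            im=np.ascontiguousarray(ps[n]["frame"][u[1]-k:u[1]+k,u[0]-k:u[0]+k,::-1])
            r.append(cv2.resize(im,None,fx=s,fy=s,interpolation=cv2.INTER_CUBIC))
        rows.append(np.hstack(r))
    cv2.imwrite(name,np.vstack(rows))
E
python3 - <<'E'
from h import *
ps=shots()
C=[((238.88,169.5),(236,197)),((203.5,181.3),(229.41,231.55)),((230.74,187.35),(257.12,228.04))]
for a,b in C: print(tri(ps,a,b))
sheet(ps,[tri(ps,a,b)[0] for a,b in C],"pics/car.png")
E
```

```text
(array([538.67142597, 265.98249811, 103.24616133]), np.float64(1.1854942290777122))
(array([415.1023561 , 288.38963942, 102.85610245]), np.float64(0.4538832426460678))
(array([424.78831238, 191.26300203, 102.20430333]), np.float64(0.24536157783798213))
```

View pics/car.png

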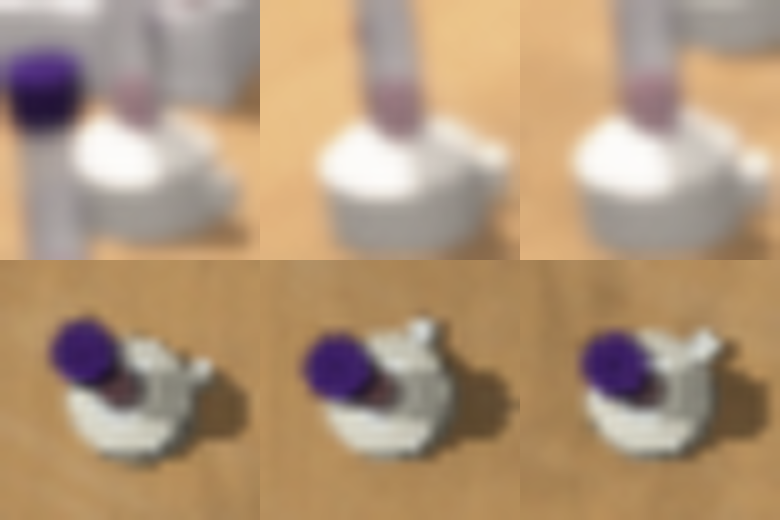

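Run:
```python
from h import *
ps=shots()
P=[(538.7,266),(415.1,288.4),(424.8,191.3)]
tb=[(203,108),(163,72),(187,83)]; sb=[(224,187),(230,158),(232,167)]
for c,a,b in zip(P,tb,sb):
    for n,q in(("top",a),("scene",b)):
        u=proj(ps[n],[c[0],c[1],30 if n=="scene" else 15]).round()
        px=u-13+(np.array(q)+.5)/10-.5
        best=min(range(-180,180),key=lambda y:np.hypot(*(proj(ps[n],T((*c,y),(27,0,14)))-px)))
        w=at_z(ps[n],px,14)[:2]-c
        print(c,n,best,np.hypot(*(proj(ps[n],T((*c,best),(27,0,14)))-px)).round(2),w.round(1),np.degrees(np.arctan2(w[1],w[0])).round(1))
D=(543.2,-3.4,-7.05)
for nm,q in dict(nut=(0,0,40),tab=(-47,0,43),b0=(0,-118,3),b1=(0,-60,3),b2=(0,60,3),b3=(0,118,3),btn=(76,110,75)).items(): print(nm,T(D,q).round(1))
ms=nets.masks_of("nut",ps["top"]);print([(m["score"],m["pixel"]) for m in ms])
t=ps["top"]
r=cv2.resize(t["frame"][185:225,285:345,::-1],None,fx=8,fy=8,interpolation=cv2.INTER_CUBIC)
s=proj(ps["scene"],T(D,(0,0,30))).astype(int)
r2=cv2.resize(ps["scene"]["frame"][s[1]-20:s[1]+20,s[0]-30:s[0]+30,::-1],None,fx=8,fy=8,interpolation=cv2.INTER_CUBIC)
cv2.imwrite("pics/nut.png",np.vstack([r[:300],r2[:300]]))
# button: dark blob on block top
print([ (m["score"],m["pixel"]) for m in nets.masks_of("scan",t)])
for n,p in ps.items():
    u=proj(p,T(D,(76,110,75))).round().astype(int);w=p["frame"][u[1]-9:u[1]+9,u[0]-12:u[0]+12].mean(2)
    m=(w<65).astype(np.uint8);nn,_,st,c=cv2.connectedComponentsWithStats(m)
    print(n,u,[(c[i]+u-[12,9],st[i,4]) for i in range(1,nn) if st[i,4]>5])
```

```text
(538.7, 266) top -66 0.42 [ 11.4 -26.2] -66.5
(538.7, 266) scene -72 0.07 [  8.2 -26. ] -72.5
(415.1, 288.4) top -26 0.01 [ 24.3 -11.9] -26.1
(415.1, 288.4) scene -20 0.61 [28.4 -7.8] -15.3
(424.8, 191.3) top -48 0.28 [ 18.8 -20.8] -47.8
(424.8, 191.3) scene -36 0.04 [ 21.7 -16.1] -36.5
nut [543.2  -3.4  40. ]
tab [496.6   2.4  43. ]
b0 [ 528.7 -120.5    3. ]
b1 [535.8 -62.9   3. ]
b2 [550.6  56.1   3. ]
b3 [557.7 113.7   3. ]
btn [632.1  96.4  75. ]
[(0.5, [316.5, 197.0])]
[]
scene [302 179] [(array([305.0754717 , 179.01886792]), np.int32(53))]
top [284 172] [(array([286.16981132, 171.77358491]), np.int32(53)), (array([281.5       , 179.91666667]), np.int32(12))]
```

View pics/nut.png

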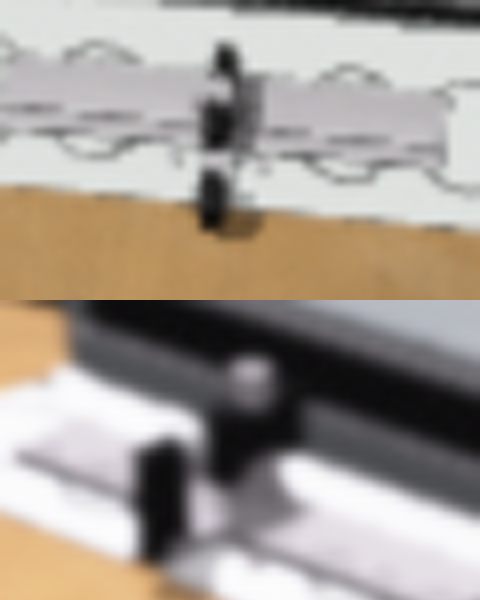

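```bash
cat >> h.py <<'E'
from scipy.spatial.transform import Rotation as Ro
def plan(target,yaw,n,start=None):
    """rows for n steps from the measured pose (or start=(pos,yaw)) to target, tool down at yaw"""
    S=bot.get_state()
    p=np.array(S["tool_pos"]); R=Ro.from_euler("xyz",S["ee_rot"],degrees=True)
    if start: p=np.array(start[0],float); R=Ro.from_euler("xyz",[180,0,start[1]],degrees=True)
    g=Ro.from_euler("xyz",[180,0,yaw],degrees=True)
    rv=(R.inv()*g).as_rotvec(degrees=True); st=Ro.from_rotvec(rv/n,degrees=True)
    print("t",round(S["time"],1),"from",p.round(1),"to",np.round(target,1),"rot",rv.round(1))
    d=(np.array(target)-p)/n; out=[]
    for i in range(n):
        out.append([*(R.inv().apply(d)/1000).round(4).tolist(),*(rv/n).round(2).tolist()]); R=R*st
    if np.hypot(*rv[:2])<.3 and abs(rv[2])<1: print(n,"x",out[0])
    else:
        for o in out: print(o)
E
python3 - <<'E'
from h import *
plan((543.2,-3.4,290),162,20)
E
```

```text
t 1.5 from [192.1 515.3 404.7] to [543.2  -3.4 290. ] rot [ 0.  -0.  -2.4]
[-0.0255, -0.0182, 0.0057, 0.0, -0.0, -0.12]
[-0.0255, -0.0182, 0.0057, 0.0, -0.0, -0.12]
[-0.0254, -0.0183, 0.0057, 0.0, -0.0, -0.12]
[-0.0254, -0.0183, 0.0057, 0.0, -0.0, -0.12]
[-0.0254, -0.0184, 0.0057, 0.0, -0.0, -0.12]
[-0.0253, -0.0184, 0.0057, 0.0, -0.0, -0.12]
[-0.0253, -0.0185, 0.0057, 0.0, -0.0, -0.12]
[-0.0252, -0.0186, 0.0057, 0.0, -0.0, -0.12]
[-0.0252, -0.0186, 0.0057, 0.0, -0.0, -0.12]
[-0.0252, -0.0187, 0.0057, 0.0, -0.0, -0.12]
[-0.0251, -0.0187, 0.0057, 0.0, -0.0, -0.12]
[-0.0251, -0.0188, 0.0057, 0.0, -0.0, -0.12]
[-0.025, -0.0188, 0.0057, 0.0, -0.0, -0.12]
[-0.025, -0.0189, 0.0057, 0.0, -0.0, -0.12]
[-0.025, -0.0189, 0.0057, 0.0, -0.0, -0.12]
[-0.0249, -0.019, 0.0057, 0.0, -0.0, -0.12]
[-0.0249, -0.019, 0.0057, 0.0, -0.0, -0.12]
[-0.0248, -0.0191, 0.0057, 0.0, -0.0, -0.12]
[-0.0248, -0.0191, 0.0057, 0.0, -0.0, -0.12]
[-0.0248, -0.0192, 0.0057, 0.0, -0.0, -0.12]
```

servo_tool --pt "-0.0255 -0.0183 0.0057 0 0 -0.12 -0.1" --pt "-0.0254 -0.0183 0.0057 0 0 -0.12 -0.1" --pt "-0.0254 -0.0183 0.0057 0 0 -0.12 -0.1" --pt "-0.0254 -0.0184 0.0057 0 0 -0.12 -0.1" --pt "-0.0254 -0.0184 0.0057 0 0 -0.12 -0.1" --force 40

```text
time: 2.0
tool_pos: [280.2, 384.3, 376.1]
ee_rot: [180.0, 0.0, 160.2]
wrist_force: [1.6, 0.5, 0.9]
width: 0.611
```

servo_tool --pt "-0.0253 -0.0184 0.0057 0 0 -0.12 -0.1" --pt "-0.0253 -0.0185 0.0057 0 0 -0.12 -0.1" --pt "-0.0252 -0.0186 0.0057 0 0 -0.12 -0.1" --pt "-0.0252 -0.0186 0.0057 0 0 -0.12 -0.1" --pt "-0.0252 -0.0187 0.0057 0 0 -0.12 -0.1"

```text
time: 2.5
tool_pos: [368.0, 254.5, 347.7]
ee_rot: [180.0, 0.0, 160.8]
wrist_force: [0.0, 0.8, 0.0]
width: 0.552
```

servo_tool --pt "-0.0251 -0.0187 0.0057 0 0 -0.12 -0.1" --pt "-0.0251 -0.0188 0.0057 0 0 -0.12 -0.1" --pt "-0.025 -0.0188 0.0057 0 0 -0.12 -0.1" --pt "-0.025 -0.0189 0.0057 0 0 -0.12 -0.1" --pt "-0.025 -0.0189 0.0057 0 0 -0.12 -0.1"

```text
time: 3.0
tool_pos: [455.8, 124.7, 319.2]
ee_rot: [180.0, 0.0, 161.4]
wrist_force: [-0.5, 0.3, 0.6]
width: 0.549
```

servo_tool --pt "-0.0249 -0.019 0.0057 0 0 -0.12 -0.1" --pt "-0.0249 -0.019 0.0057 0 0 -0.12 -0.1" --pt "-0.0248 -0.0191 0.0057 0 0 -0.12 -0.1" --pt "-0.0248 -0.0191 0.0057 0 0 -0.12 -0.1" --pt "-0.0248 -0.0192 0.0057 0 0 -0.12 -0.1"

```text
time: 3.5
tool_pos: [543.5, -5.0, 290.5]
ee_rot: [180.0, 0.0, 162.0]
wrist_force: [-0.4, 1.0, 0.8]
width: 0.55
```

servo_tool --pt "0 0 0 0 0 0 -0.1" --pt "0 0 0 0 0 0 -0.1" --pt "0 0 0 0 0 0 -0.1" --pt "0 0 0 0 0 0 -0.1" --pt "0 0 0 0 0 0 -0.1"

```text
time: 4.0
tool_pos: [542.6, -3.0, 291.1]
ee_rot: [180.0, 0.0, 162.0]
wrist_force: [-0.3, -0.0, -0.2]
width: 0.549
```

servo_tool --pt "0 0 0.018 0 0 0 -0.1" --pt "0 0 0.018 0 0 0 -0.1" --pt "0 0 0.018 0 0 0 -0.1" --pt "0 0 0.016 0 0 0 -0.1" --pt "0 0 0 0 0 0 -0.1" --force 30

```text
time: 4.5
tool_pos: [541.7, -3.1, 218.3]
ee_rot: [-179.9, -0.3, 162.0]
wrist_force: [0.4, 0.1, 0.5]
width: 0.552
```

servo_tool --pt "0 0 0 0 0 0 1" --pt "0 0 0 0 0 0 1" --pt "0 0 0 0 0 0 1" --pt "0 0 0 0 0 0 1" --pt "0 0 0 0 0 0 1"

```text
time: 5.0
tool_pos: [543.6, -2.6, 221.6]
ee_rot: [179.7, 0.1, 161.9]
wrist_force: [4.0, 9.3, -0.2]
width: 0.162
```

Run:
```python
from h import *
S=bot.get_state(); print({k:np.round(S[k],2) for k in("time","joint_pos","tool_pos","ee_rot","wrist_force","ft_torque","width")})
```

```text
{'time': np.float64(5.0), 'joint_pos': array([ -6.34,  10.36,  93.97,   0.31,  75.5 , -78.35]), 'tool_pos': array([543.58,  -2.62, 221.59]), 'ee_rot': array([1.7968e+02, 1.1000e-01, 1.6194e+02]), 'wrist_force': array([ 4.04,  9.29, -0.22]), 'ft_torque': array([ 1.79, -0.7 ,  0.1 ]), 'width': np.float64(0.16)}
```

servo_tool --pt "0 0.0008 0 0 0 0 1" --pt "0 0 0 0 0 0 1" --pt "0 0 -0.0002 0 0 4 1" --pt "0 0 -0.0004 0 0 8 1" --pt "0 0 -0.0004 0 0 8 1"

```text
time: 5.5
tool_pos: [544.1, -1.5, 222.5]
ee_rot: [179.7, 0.0, 141.7]
wrist_force: [3.7, 6.6, -0.4]
width: 0.127
```

servo_tool --pt "0 0 -0.0003 0 0 8 1" --pt "0 0 -0.0003 0 0 8 1" --pt "0 0 -0.0004 0 0 8 1" --pt "0 0 -0.0004 0 0 8 1" --pt "0 0 -0.0003 0 0 8 1"

```text
time: 6.0
tool_pos: [544.1, -1.6, 224.3]
ee_rot: [179.7, -0.2, 101.7]
wrist_force: [3.3, 5.6, 0.1]
width: 0.127
```

Run:
```python
from h import *
S=bot.get_state(); print({k:np.round(S[k],2) for k in("time","joint_pos","tool_pos","ee_rot","wrist_force","ft_torque","width")})
```

```text
{'time': np.float64(6.0), 'joint_pos': array([ -6.21,  10.26,  93.75,   0.26,  75.78, -17.95]), 'tool_pos': array([544.13,  -1.61, 224.31]), 'ee_rot': array([ 1.7972e+02, -1.7000e-01,  1.0168e+02]), 'wrist_force': array([3.33, 5.56, 0.15]), 'ft_torque': array([ 0.83, -0.36,  0.11]), 'width': np.float64(0.13)}
```

servo_tool --pt "0 0 -0.0003 0 0 8 1" --pt "0 0 -0.0004 0 0 8 1" --pt "0 0 -0.0003 0 0 8 1" --pt "0 0 -0.0004 0 0 8 1" --pt "0 0 -0.0003 0 0 8 1"

```text
time: 6.5
tool_pos: [544.0, -1.7, 226.2]
ee_rot: [179.9, -0.3, 61.7]
wrist_force: [2.7, 5.3, 2.5]
width: 0.127
```

servo_tool --pt "0 0 -0.0003 0 0 8 1" --pt "0 0 -0.0004 0 0 8 1" --pt "0 0 -0.0003 0 0 8 1" --pt "0 0 -0.0004 0 0 8 1" --pt "0 0 -0.0003 0 0 8 1"

```text
time: 7.0
tool_pos: [543.9, -1.6, 227.8]
ee_rot: [-179.9, -0.3, 21.7]
wrist_force: [2.0, 5.7, 1.0]
width: 0.127
```

servo_tool --pt "0 0 -0.0003 0 0 8 1" --pt "0 0 -0.0004 0 0 8 1" --pt "0 0 -0.0003 0 0 8 1" --pt "0 0 -0.0004 0 0 8 1" --pt "0 0 -0.0003 0 0 8 1"

```text
time: 7.5
tool_pos: [544.0, -1.5, 229.5]
ee_rot: [-179.7, -0.1, -18.3]
wrist_force: [2.7, 5.9, 1.6]
width: 0.125
```

servo_tool --pt "0 0 -0.0003 0 0 8 1" --pt "0 0 -0.0004 0 0 8 1" --pt "0 0 -0.0003 0 0 8 1" --pt "0 0 -0.0001 0 0 3 1" --pt "0 0 0 0 0 0 1"

```text
time: 8.0
tool_pos: [544.0, -1.5, 230.7]
ee_rot: [-179.7, 0.0, -45.0]
wrist_force: [2.9, 5.6, 1.0]
width: 0.128
```

Run:
```python
from h import *
S=bot.get_state(); print({k:np.round(S[k],2) for k in("time","joint_pos","tool_pos","ee_rot","wrist_force","ft_torque","width")})
```

```text
{'time': np.float64(8.0), 'joint_pos': array([ -6.2 ,   9.89,  93.38,   0.28,  76.51, 128.78]), 'tool_pos': array([544.04,  -1.49, 230.7 ]), 'ee_rot': array([-1.7966e+02,  1.0000e-02, -4.5050e+01]), 'wrist_force': array([2.87, 5.61, 0.96]), 'ft_torque': array([ 0.97, -0.21,  0.08]), 'width': np.float64(0.13)}
```

servo_tool --pt "0 0 -0.0002 0 0 4 1" --pt "0 0 -0.0002 0 0 4 1" --pt "0 0 -0.0001 0 0 3 1" --pt "0 0 0 0 0 2 1" --pt "0 0 0 0 0 0 1"

```text
time: 8.5
tool_pos: [544.1, -1.5, 231.2]
ee_rot: [-179.7, 0.1, -58.0]
wrist_force: [2.4, 5.1, 1.0]
width: 0.126
```

Run:
```python
from h import *
S=bot.get_state(); print({k:np.round(S[k],2) for k in("time","joint_pos","tool_pos","ee_rot","wrist_force","ft_torque","width")})
```

```text
{'time': np.float64(8.5), 'joint_pos': array([ -6.21,   9.87,  93.35,   0.27,  76.58, 141.73]), 'tool_pos': array([544.07,  -1.52, 231.25]), 'ee_rot': array([-1.7967e+02,  8.0000e-02, -5.8000e+01]), 'wrist_force': array([2.37, 5.13, 1.02]), 'ft_torque': array([ 1.04, -0.27,  0.3 ]), 'width': np.float64(0.13)}
```

servo_tool --pt "0 0 0 0 0 2 1" --pt "0 0 0 0 0 1 1" --pt "0 0 0 0 0 0 1" --pt "0 0 0 0 0 0 1" --pt "0 0 0 0 0 0 1"

```text
time: 9.0
tool_pos: [544.0, -1.6, 231.4]
ee_rot: [-179.7, 0.1, -60.9]
wrist_force: [2.2, 4.6, 1.1]
width: 0.13
```

Run:
```python
from h import *
S=bot.get_state(); print({k:np.round(S[k],2) for k in("time","joint_pos","tool_pos","ee_rot","wrist_force","ft_torque","width")})
```

```text
{'time': np.float64(9.0), 'joint_pos': array([ -6.21,   9.86,  93.34,   0.25,  76.59, 144.65]), 'tool_pos': array([544.03,  -1.57, 231.36]), 'ee_rot': array([-1.7969e+02,  8.0000e-02, -6.0920e+01]), 'wrist_force': array([2.15, 4.59, 1.13]), 'ft_torque': array([ 1.06, -0.21,  0.57]), 'width': np.float64(0.13)}
```

servo_tool --pt "0 0 0 0 0 0 0.1" --pt "0 0 0 0 0 0 0.1" --pt "0 0 -0.02 0 0 0 0.1" --pt "0 0 -0.03 0 0 0 0.1" --pt "0 0 -0.03 0 0 0 0.1"

```text
time: 9.5
tool_pos: [542.8, -3.4, 310.1]
ee_rot: [179.9, 0.0, -61.1]
wrist_force: [0.9, -0.7, -0.0]
width: 0.45
```

servo_tool --pt "0 0 -0.03 0 0 -8 -0.2" --pt "0 0 0 0 0 -8 -0.2" --pt "0 0 0 0 0 -8 -0.2" --pt "0 0 0 0 0 -8 -0.2" --pt "0 0 0 0 0 -8 -0.2"

```text
time: 10.0
tool_pos: [543.0, -3.5, 340.0]
ee_rot: [180.0, 0.0, -20.8]
wrist_force: [0.0, -0.4, 0.5]
width: 0.6
```

servo_tool --pt "0 0 0 0 0 -8 -0.2" --pt "0 0 0 0 0 -8 -0.2" --pt "0 0 0 0 0 -8 -0.2" --pt "0 0 0 0 0 -8 -0.2" --pt "0 0 0 0 0 -8 -0.2"

```text
time: 10.5
tool_pos: [543.0, -3.5, 339.8]
ee_rot: [180.0, 0.1, 19.2]
wrist_force: [-0.4, 0.5, -0.2]
width: 0.601
```

servo_tool --pt "0 0 0 0 0 -8 -0.2" --pt "0 0 0 0 0 -8 -0.2" --pt "0 0 0 0 0 -8 -0.2" --pt "0 0 0 0 0 -8 -0.2" --pt "0 0 0 0 0 -8 -0.2"

```text
time: 11.0
tool_pos: [543.0, -3.5, 339.8]
ee_rot: [-180.0, 0.1, 59.2]
wrist_force: [-0.3, -0.4, -0.1]
width: 0.601
```

servo_tool --pt "0 0 0 0 0 -8 -0.2" --pt "0 0 0 0 0 -8 -0.2" --pt "0 0 0 0 0 -8 -0.2" --pt "0 0 0 0 0 -8 -0.2" --pt "0 0 0 0 0 -8 -0.2"

```text
time: 11.5
tool_pos: [543.0, -3.5, 339.8]
ee_rot: [-179.9, 0.0, 99.2]
wrist_force: [-0.6, -0.4, -0.1]
width: 0.603
```

servo_tool --pt "0 0 0 0 0 -8 -0.2" --pt "0 0 0 0 0 -8 -0.2" --pt "0 0 0 0 0 -8 -0.2" --pt "0 0 0 0 0 -8 -0.2" --pt "0 0 0 0 0 -8 -0.2"

```text
time: 12.0
tool_pos: [543.0, -3.5, 339.8]
ee_rot: [-179.9, -0.0, 139.2]
wrist_force: [-0.2, 0.5, 0.8]
width: 0.601
```

Run:
```python
from h import *
S=bot.get_state(); print({k:np.round(S[k],2) for k in("time","joint_pos","tool_pos","ee_rot","wrist_force","width")})
ps=shots()
# nut/tab in the scene view; and compare with predicted points
D=(544.1,-1.5,-7.05)
for q in[(0,0,65),(-47,0,55),(-47,0,29),(-58,0,55)]: print(q,[(n,proj(ps[n],T(D,q)).round(1)) for n in ps])
s=proj(ps["scene"],T(D,(0,0,30))).astype(int);print(s)
r2=cv2.resize(ps["scene"]["frame"][s[1]-25:s[1]+25,s[0]-35:s[0]+35,::-1],None,fx=8,fy=8,interpolation=cv2.INTER_CUBIC)
cv2.imwrite("pics/nut2.png",r2)
plan(T((544.1,-1.5,-7.05),(-47,0,290)),173,5)
```

```text
{'time': np.float64(12.0), 'joint_pos': array([-6.340e+00,  5.370e+00,  8.551e+01, -4.000e-02,  8.916e+01,
       -5.559e+01]), 'tool_pos': array([543.03,  -3.48, 339.81]), 'ee_rot': array([-1.7994e+02, -1.0000e-02,  1.3925e+02]), 'wrist_force': array([-0.22,  0.53,  0.83]), 'width': np.float64(0.6)}
(0, 0, 65) [('scene', array([312.3, 199.6])), ('top', array([311.5, 195.4]))]
(-47, 0, 55) [('scene', array([301. , 208.5])), ('top', array([310.2, 208.5]))]
(-47, 0, 29) [('scene', array([301.2, 217. ])), ('top', array([310.4, 209.7]))]
(-58, 0, 55) [('scene', array([298.2, 209.8])), ('top', array([309.9, 211.5]))]
[312 210]
t 12.1 from [543.1  -3.4 339.8] to [497.5   4.3 290. ] rot [ -0.   -0.  -34.1]
[0.0079, -0.0048, 0.01, -0.01, -0.01, -6.82]
[0.0084, -0.0039, 0.01, -0.01, -0.01, -6.82]
[0.0088, -0.0028, 0.01, -0.01, -0.01, -6.82]
[0.0091, -0.0018, 0.01, -0.01, -0.01, -6.82]
[0.0092, -0.0007, 0.01, -0.01, -0.01, -6.82]
```

View pics/nut2.png

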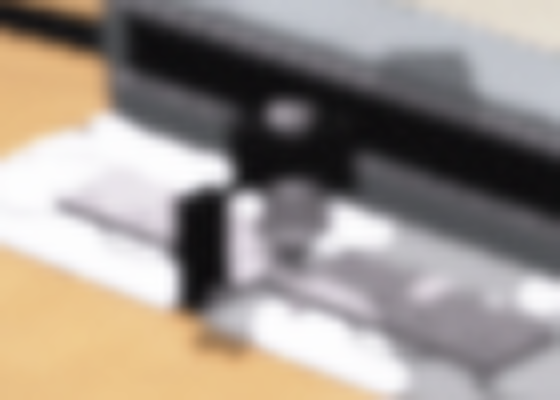

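servo_tool --pt "0.0079 -0.005 0.01 0 0 -6.82 -0.1" --pt "0.0084 -0.0041 0.01 0 0 -6.82 -0.1" --pt "0.0088 -0.0032 0.01 0 0 -6.82 -0.1" --pt "0.0091 -0.0022 0.01 0 0 -6.82 -0.1" --pt "0.0092 -0.0012 0.01 0 0 -6.82 -0.1"

```text
time: 12.6
tool_pos: [496.4, 2.9, 289.6]
ee_rot: [-180.0, -0.0, 173.1]
wrist_force: [0.8, 0.6, -0.6]
width: 0.548
```

servo_tool --pt "0 0 0.02 0 0 0 -0.1" --pt "0 0 0.02 0 0 0 -0.1" --pt "0 0 0.02 0 0 0 -0.1" --pt "0 0 0.007 0 0 0 -0.1" --pt "0 0 0 0 0 0 -0.1" --force 55

```text
time: 13.1
tool_pos: [496.4, 3.0, 221.9]
ee_rot: [-180.0, -0.2, 173.0]
wrist_force: [-0.2, 0.1, -0.8]
width: 0.547
```

servo_tool --pt "0 0 0 0 0 0 0.5" --pt "0 0 0 0 0 0 0.6" --pt "0 0 0 0 0 0 0.65" --pt "0 0 0 0 0 0 0.7" --pt "0 0 0 0 0 0 0.7"

```text
time: 13.6
tool_pos: [497.0, 3.1, 223.5]
ee_rot: [180.0, 0.0, 173.1]
wrist_force: [-0.6, 0.7, 0.2]
width: 0.169
```

servo_tool --pt "0 0 0 0 0 0 0.8" --pt "0 0 0 0 0 0 1" --pt "0 0 0 0 0 0 1" --pt "0 0 0 0 0 0 1" --pt "0 0 0 0 0 0 1"

```text
time: 14.1
tool_pos: [497.0, 3.2, 223.4]
ee_rot: [180.0, 0.0, 173.1]
wrist_force: [-0.7, 2.6, 2.3]
width: 0.126
```

Run:
```python
from h import *
S=bot.get_state(); print({k:np.round(S[k],2) for k in("time","joint_pos","tool_pos","ee_rot","wrist_force","ft_torque","width")})
```

```text
{'time': np.float64(14.1), 'joint_pos': array([-6.1800e+00,  4.6400e+00,  1.0019e+02,  4.0000e-02,  7.5130e+01,
       -8.9250e+01]), 'tool_pos': array([497.01,   3.24, 223.38]), 'ee_rot': array([1.7996e+02, 3.0000e-02, 1.7306e+02]), 'wrist_force': array([-0.67,  2.61,  2.32]), 'ft_torque': array([0.39, 0.02, 0.05]), 'width': np.float64(0.13)}
```

servo_tool --pt "0 0 -0.002 0 0 0 1" --pt "0 0 -0.003 0 0 0 1" --pt "0 0 -0.0025 0 0 0 1" --pt "0 0 0 0 0 0 1" --pt "0 0 0 0 0 0 1"

```text
time: 14.6
tool_pos: [496.8, 3.0, 230.5]
ee_rot: [180.0, -0.0, 173.1]
wrist_force: [-0.9, 0.9, -0.6]
width: 0.123
```

Run:
```python
from h import *
S=bot.get_state(); print({k:np.round(S[k],2) for k in("time","tool_pos","ee_rot","wrist_force","ft_torque","width")})
ps=shots();s=proj(ps["scene"],T((544,-2,-7),(0,0,30))).astype(int)
r2=cv2.resize(ps["scene"]["frame"][s[1]-25:s[1]+30,s[0]-45:s[0]+45,::-1],None,fx=8,fy=8,interpolation=cv2.INTER_CUBIC)
cv2.imwrite("pics/lift.png",r2)
```

```text
{'time': np.float64(14.6), 'tool_pos': array([496.82,   3.05, 230.53]), 'ee_rot': array([ 1.8000e+02, -2.0000e-02,  1.7306e+02]), 'wrist_force': array([-0.86,  0.89, -0.64]), 'ft_torque': array([0.21, 0.06, 0.02]), 'width': np.float64(0.12)}
```

View pics/lift.png

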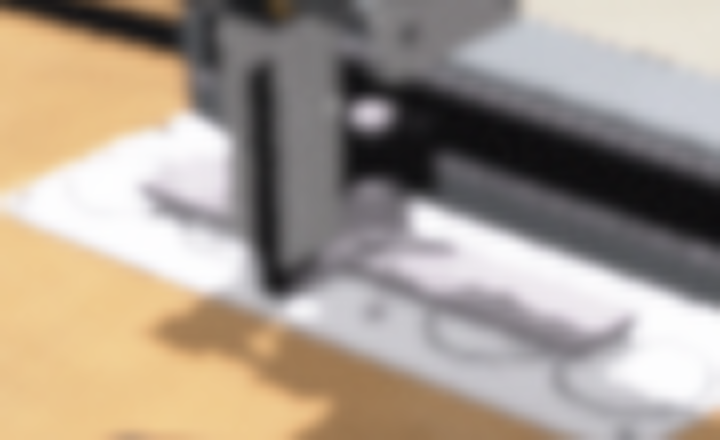

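servo_tool --pt "0.005 0 0 0 0 0 1" --pt "0.01 0 0 0 0 0 1" --pt "0.012 0 0 0 0 0 1" --pt "0.012 0 0 0 0 0 1" --pt "0.012 0 0 0 0 0 1"

```text
time: 15.2
tool_pos: [444.8, 9.3, 230.4]
ee_rot: [-180.0, -0.0, 173.1]
wrist_force: [-0.0, -0.8, -0.8]
width: 0.125
```

servo_tool --pt "0.012 0 0 0 0 0 1" --pt "0.012 0 0 0 0 0 1" --pt "0 0 -0.015 0 0 0 1" --pt "0 0 -0.02 0 0 0 1" --pt "0 0 -0.02 0 0 0 1"

```text
time: 15.7
tool_pos: [421.5, 12.2, 286.0]
ee_rot: [-180.0, -0.0, 173.1]
wrist_force: [0.5, 0.3, -1.2]
width: 0.124
```

Run:
```python
from h import *
S=bot.get_state(); print({k:np.round(S[k],2) for k in("time","tool_pos","ee_rot","wrist_force","ft_torque","width")})
M=(459.3,-299.8,-5.25)
# bar yaw = mat yaw-90; tab (-47,0) in bar frame
tg=T((M[0],M[1],M[2]-90),(-47,0,0)); print("tab target",tg)
plan((tg[0],tg[1],285),173-(-7.05-(M[2]-90)),20)
```

```text
{'time': np.float64(15.7), 'tool_pos': array([421.51,  12.25, 286.  ]), 'ee_rot': array([-1.8000e+02, -3.0000e-02,  1.7306e+02]), 'wrist_force': array([ 0.46,  0.32, -1.18]), 'ft_torque': array([ 0.04,  0.01, -0.02]), 'width': np.float64(0.12)}
tab target [ 463.60057608 -252.9971684     0.        ]
t 15.7 from [421.5  12.2 286. ] to [ 463.6 -253.   285. ] rot [-0.  -0.  88.3]
[-0.0037, -0.0129, 0.0, -0.0, -0.0, 4.41]
[-0.0047, -0.0126, 0.0, -0.0, -0.0, 4.41]
[-0.0056, -0.0122, 0.0, -0.0, -0.0, 4.41]
[-0.0066, -0.0117, 0.0, -0.0, -0.0, 4.41]
[-0.0074, -0.0112, 0.0, -0.0, -0.0, 4.41]
[-0.0083, -0.0106, 0.0, -0.0, -0.0, 4.41]
[-0.0091, -0.0099, 0.0, -0.0, -0.0, 4.41]
[-0.0098, -0.0092, 0.0, -0.0, -0.0, 4.41]
[-0.0105, -0.0084, 0.0, -0.0, -0.0, 4.41]
[-0.0111, -0.0076, 0.0, -0.0, -0.0, 4.41]
[-0.0116, -0.0067, 0.0, -0.0, -0.0, 4.41]
[-0.0121, -0.0058, 0.0, -0.0, -0.0, 4.41]
[-0.0125, -0.0048, 0.0, -0.0, -0.0, 4.41]
[-0.0129, -0.0039, 0.0, -0.0, -0.0, 4.41]
[-0.0131, -0.0029, 0.0, -0.0, -0.0, 4.41]
[-0.0133, -0.0018, 0.0, -0.0, -0.0, 4.41]
[-0.0134, -0.0008, 0.0, -0.0, -0.0, 4.41]
[-0.0134, 0.0002, 0.0, -0.0, -0.0, 4.41]
[-0.0134, 0.0013, 0.0, -0.0, -0.0, 4.41]
[-0.0132, 0.0023, 0.0, -0.0, -0.0, 4.41]
```

servo_tool --pt "-0.0037 -0.0129 -0.005 0 0 4.41 1" --pt "-0.0047 -0.0126 -0.005 0 0 4.41 1" --pt "-0.0056 -0.0122 -0.005 0 0 4.41 1" --pt "-0.0066 -0.0117 -0.005 0 0 4.41 1" --pt "-0.0074 -0.0112 -0.005 0 0 4.41 1"

```text
time: 16.2
tool_pos: [432.4, -54.5, 310.8]
ee_rot: [180.0, 0.0, 150.8]
wrist_force: [0.3, -0.2, -2.0]
width: 0.122
```

servo_tool --pt "-0.0083 -0.0106 0 0 0 4.41 1" --pt "-0.0091 -0.0099 0 0 0 4.41 1" --pt "-0.0098 -0.0092 0 0 0 4.41 1" --pt "-0.0105 -0.0084 0 0 0 4.41 1" --pt "-0.0111 -0.0076 0 0 0 4.41 1"

```text
time: 16.7
tool_pos: [443.0, -120.9, 310.6]
ee_rot: [180.0, 0.0, 128.8]
wrist_force: [-0.5, 0.1, -1.6]
width: 0.126
```

servo_tool --pt "-0.0116 -0.0067 0 0 0 4.41 1" --pt "-0.0121 -0.0058 0 0 0 4.41 1" --pt "-0.0125 -0.0048 0 0 0 4.41 1" --pt "-0.0129 -0.0039 0 0 0 4.41 1" --pt "-0.0131 -0.0029 0 0 0 4.41 1"

```text
time: 17.2
tool_pos: [453.5, -187.1, 310.6]
ee_rot: [180.0, -0.0, 106.7]
wrist_force: [-0.3, 0.7, -1.4]
width: 0.129
```

servo_tool --pt "-0.0133 -0.0018 0 0 0 4.41 1" --pt "-0.0134 -0.0008 0 0 0 4.41 1" --pt "-0.0134 0.0002 0 0 0 4.41 1" --pt "-0.0134 0.0013 0 0 0 4.41 1" --pt "-0.0132 0.0023 0 0 0 4.41 1"

```text
time: 17.7
tool_pos: [464.2, -253.3, 310.6]
ee_rot: [-180.0, -0.0, 84.7]
wrist_force: [-0.2, 0.4, -1.3]
width: 0.125
```

servo_tool --pt "0 0 0 0 0 0 1" --pt "0 0 0 0 0 0 1" --pt "0 0 0 0 0 0 1" --pt "0 0 0 0 0 0 1" --pt "0 0 0 0 0 0 1"

```text
time: 18.2
tool_pos: [464.6, -252.6, 310.6]
ee_rot: [180.0, -0.0, 84.9]
wrist_force: [0.4, -0.0, -2.1]
width: 0.128
```

Run:
```python
from h import *
S=bot.get_state(); print({k:np.round(S[k],2) for k in("time","joint_pos","tool_pos","ee_rot","wrist_force","ft_torque","width")})
ps=shots()
a=cv2.resize(ps["top"]["frame"][140:290,320:480,::-1],None,fx=4,fy=4,interpolation=cv2.INTER_CUBIC)[:300]
a=cv2.resize(ps["top"]["frame"][180:265,340:470,::-1],None,fx=4,fy=4,interpolation=cv2.INTER_CUBIC)
b=cv2.resize(ps["scene"]["frame"][200:265,330:460,::-1],None,fx=4,fy=4,interpolation=cv2.INTER_CUBIC)
cv2.imwrite("pics/bar.png",np.vstack([a,b]))
plan((463.7,-250.8,265),84.8,5)
```

```text
{'time': np.float64(18.2), 'joint_pos': array([-3.468e+01,  4.480e+00,  8.986e+01,  1.000e-02,  8.567e+01,
       -2.960e+01]), 'tool_pos': array([ 464.62, -252.61,  310.62]), 'ee_rot': array([ 1.800e+02, -1.000e-02,  8.492e+01]), 'wrist_force': array([ 0.38, -0.01, -2.13]), 'ft_torque': array([-0.06,  0.  , -0.  ]), 'width': np.float64(0.13)}
t 18.3 from [ 464.7 -252.8  310.7] to [ 463.7 -250.8  265. ] rot [ 0.  -0.   0.1]
5 x [0.0004, -0.0002, 0.0091, 0.0, -0.0, 0.02]
```

View pics/bar.png

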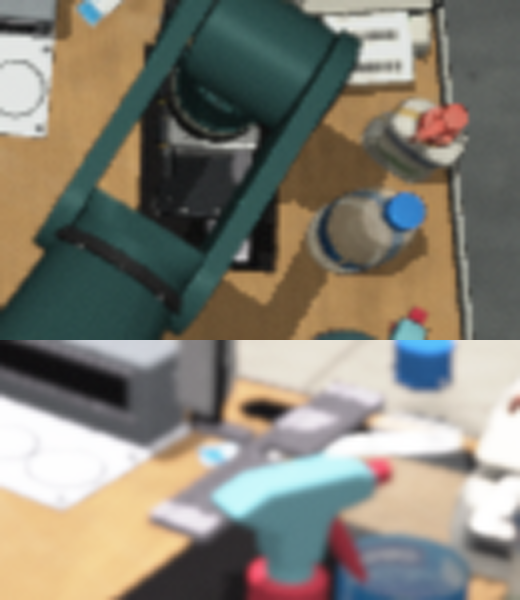

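servo_tool --pt "0.0004 -0.0002 0.015 0 0 0 1" --pt "0.0004 -0.0002 0.02 0 0 0 1" --pt "0.0004 -0.0002 0.02 0 0 0 1" --pt "0.0004 -0.0002 0.02 0 0 0 1" --pt "0.0004 -0.0002 0.008 0 0 0 1"

```text
time: 18.8
tool_pos: [463.2, -250.5, 225.3]
ee_rot: [-179.8, -0.1, 84.9]
wrist_force: [-1.2, -1.0, -1.4]
width: 0.124
```

servo_tool --pt "0 0 0.002 0 0 0 1" --pt "0 0 0.001 0 0 0 1" --pt "0 0 0.0008 0 0 0 1" --pt "0 0 0 0 0 0 1" --pt "0 0 0 0 0 0 1"

```text
time: 19.3
tool_pos: [464.1, -251.2, 224.6]
ee_rot: [179.9, 0.0, 84.9]
wrist_force: [0.7, -0.4, -1.1]
width: 0.126
```

Run:
```python
from h import *
S=bot.get_state(); print({k:np.round(S[k],2) for k in("time","tool_pos","ee_rot","wrist_force","ft_torque","width")})
```

```text
{'time': np.float64(19.3), 'tool_pos': array([ 464.07, -251.21,  224.57]), 'ee_rot': array([1.7992e+02, 4.0000e-02, 8.4860e+01]), 'wrist_force': array([ 0.65, -0.38, -1.11]), 'ft_torque': array([-0.03,  0.03,  0.01]), 'width': np.float64(0.13)}
```

Down about 1.5 mm more, release gently, retreat, and go on to a viewing spot.

servo_tool --pt "0 0 0.0008 0 0 0 1" --pt "0 0 0.0007 0 0 0 1" --pt "0 0 0 0 0 0 1" --pt "0 0 0 0 0 0 0.6" --pt "0 0 0 0 0 0 0.3"

```text
time: 19.8
tool_pos: [463.9, -251.1, 222.1]
ee_rot: [180.0, 0.0, 84.9]
wrist_force: [0.5, -0.6, -0.2]
width: 0.248
```

servo_tool --pt "0 0 0 0 0 0 0.2" --pt "0 0 -0.005 0 0 0 0.2" --pt "0 0 -0.02 0 0 0 0.2" --pt "0 0 -0.04 0 0 0 0.2" --pt "0 0 -0.04 0 0 0 0.2"

```text
time: 20.3
tool_pos: [463.6, -250.9, 327.7]
ee_rot: [-179.9, -0.1, 84.9]
wrist_force: [0.1, -0.7, 0.2]
width: 0.4
```

servo_tool --pt "0 0 -0.03 0 0 0 0.2" --pt "0 0 -0.03 0 0 0 0.2" --pt "0 0 -0.03 0 0 0 0.2" --pt "0 0 -0.03 0 0 0 0.2" --pt "0 0 -0.0 0 0 0 0.2"

```text
time: 20.8
tool_pos: [463.9, -251.1, 453.0]
ee_rot: [179.5, 0.3, 84.9]
wrist_force: [0.2, 0.1, -0.0]
width: 0.395
```

Run:
```python
from h import *
plan((415,250,440),84.9-45,20)
```

```text
t 20.8 from [ 463.9 -251.1  453. ] to [415 250 440] rot [ 0.6  0.1 45. ]
[0.0247, -0.0047, 0.0005, 0.03, 0.0, 2.25]
[0.0245, -0.0057, 0.0005, 0.03, 0.0, 2.25]
[0.0243, -0.0066, 0.0005, 0.03, 0.0, 2.25]
[0.024, -0.0076, 0.0005, 0.03, 0.0, 2.25]
[0.0237, -0.0085, 0.0005, 0.03, 0.0, 2.25]
[0.0234, -0.0094, 0.0005, 0.03, 0.0, 2.25]
[0.023, -0.0103, 0.0005, 0.03, 0.0, 2.25]
[0.0225, -0.0112, 0.0005, 0.03, 0.0, 2.25]
[0.0221, -0.0121, 0.0005, 0.03, 0.0, 2.25]
[0.0216, -0.013, 0.0005, 0.03, 0.0, 2.25]
[0.0211, -0.0138, 0.0005, 0.03, 0.0, 2.25]
[0.0205, -0.0146, 0.0006, 0.03, 0.0, 2.25]
[0.0199, -0.0154, 0.0006, 0.03, 0.0, 2.25]
[0.0193, -0.0162, 0.0006, 0.03, 0.0, 2.25]
[0.0187, -0.0169, 0.0006, 0.03, 0.0, 2.25]
[0.018, -0.0176, 0.0006, 0.03, 0.0, 2.25]
[0.0173, -0.0183, 0.0006, 0.03, 0.0, 2.25]
[0.0165, -0.019, 0.0006, 0.03, 0.0, 2.25]
[0.0158, -0.0196, 0.0006, 0.03, 0.0, 2.25]
[0.015, -0.0202, 0.0006, 0.03, 0.0, 2.25]
```

```bash
cat >> h.py <<'E'
def caps(ps,near):
    """cap centres by triangulation near the expected xy list"""
    out=[]
    for c in near:
        q=[]
        for n in("scene","top"):
            u=proj(ps[n],[c[0],c[1],102]); L=purple(ps[n])
            L=[l for l in L if l[1]>8]; b=min(L,key=lambda l:np.hypot(*(np.array(l[0])-u))); q.append(b[0])
        X,e=tri(ps,*q); out.append(X); print("cap",X.round(1),"gap",round(e,1))
    return out
def yaws(p,c,r=28,z=14):
    g=gaussian_filter(p["frame"].astype(float)[...,2],.5)  # blue: white nose vs wood
    a=np.arange(-180,180,2.)
    v=np.array([map_coordinates(g,proj(p,T((c[0],c[1],y),(r,0,z)))[::-1][:,None],order=1)[0] for y in a])
    return a,v
E
python3 - <<'E'
from h import *
ps=shots()
P=caps(ps,[(538.7,266),(415.1,288.4),(424.8,191.3)])
for c in P:
    for n in ps:
        a,v=yaws(ps[n],c); k=(a>=-120)&(a<=60); a=a[k];v=v[k]
        i=v.argmax(); w=np.clip(v-(v.max()*.8),0,None)*(abs(a-a[i])<30); print(n,a[i],(a*w).sum()/w.sum(),v.max().round(),np.median(v).round(), v[::5].round().astype(int))
print(bot.get_state()["time"])
E
```

```text
cap [538.7 266.1 102.9] gap 1.2
cap [415.  288.5 102.9] gap 0.3
cap [443.5 150.7 102. ] gap 0.3
scene 60.0 51.743355438092664 250.0 152.0 [148 152 163 167 164 158 153 151 150 151 152 149 141 131 138 171 213 241
 250]
top -64.0 -65.53148448783251 152.0 99.0 [ 61  57  55  59  84 142 137  98  97  99 101 101 102 102  94  98 101  99
 102]
scene 60.0 52.72706222984141 244.0 183.0 [151 146 139 130 124 127 137 147 160 183 198 204 204 208 209 201 200 220
 244]
top -26.0 -22.56432148559075 176.0 94.0 [ 56  54  52  53  54  59  65  71  87 151 172 124 106 103 102  91  97 103
 102]
scene 60.0 52.221322747398425 249.0 200.0 [150 145 137 131 135 151 169 190 208 216 211 199 206 208 204 198 209 233
 249]
top -46.0 -44.08470076380921 177.0 98.0 [ 65  58  57  55  58  72  92 161 169 118 106 108 105  97  95  99  97 101
  99]
20.9
```

Run:
```python
from h import *
plan((444.2,152.2,380),47,15)
```

```text
t 20.9 from [ 463.8 -251.   447.7] to [444.2 152.2 380. ] rot [ 0.1  0.  37.9]
[0.0267, -0.0037, 0.0045, 0.01, 0.0, 2.52]
[0.0265, -0.0049, 0.0045, 0.01, 0.0, 2.52]
[0.0262, -0.006, 0.0045, 0.01, 0.0, 2.52]
[0.0259, -0.0072, 0.0045, 0.01, 0.0, 2.52]
[0.0256, -0.0083, 0.0045, 0.01, 0.0, 2.52]
[0.0252, -0.0095, 0.0045, 0.01, 0.0, 2.52]
[0.0248, -0.0106, 0.0045, 0.01, 0.0, 2.52]
[0.0243, -0.0116, 0.0045, 0.01, 0.0, 2.52]
[0.0237, -0.0127, 0.0045, 0.01, 0.0, 2.52]
[0.0232, -0.0137, 0.0045, 0.01, 0.0, 2.52]
[0.0225, -0.0147, 0.0045, 0.01, 0.0, 2.52]
[0.0219, -0.0157, 0.0045, 0.01, 0.0, 2.52]
[0.0211, -0.0167, 0.0045, 0.01, 0.0, 2.52]
[0.0204, -0.0176, 0.0045, 0.01, 0.0, 2.52]
[0.0196, -0.0184, 0.0045, 0.01, 0.0, 2.52]
```

servo_tool --pt "0.0267 -0.0037 0.0045 0 0 2.52 -0.1" --pt "0.0265 -0.0049 0.0045 0 0 2.52 -0.1" --pt "0.0262 -0.006 0.0045 0 0 2.52 -0.1" --pt "0.0259 -0.0072 0.0045 0 0 2.52 -0.1" --pt "0.0256 -0.0083 0.0045 0 0 2.52 -0.1"

```text
time: 21.4
tool_pos: [456.9, -115.6, 421.9]
ee_rot: [-179.7, -0.0, 72.1]
wrist_force: [-0.6, -0.1, 0.3]
width: 0.553
```

servo_tool --pt "0.0252 -0.0095 0.0045 0 0 2.52 -0.1" --pt "0.0248 -0.0106 0.0045 0 0 2.52 -0.1" --pt "0.0243 -0.0116 0.0045 0 0 2.52 -0.1" --pt "0.0237 -0.0127 0.0045 0 0 2.52 -0.1" --pt "0.0232 -0.0137 0.0045 0 0 2.52 -0.1"

```text
time: 21.9
tool_pos: [450.1, 18.9, 399.5]
ee_rot: [-179.8, 0.1, 59.5]
wrist_force: [-0.1, 0.1, -0.1]
width: 0.551
```

servo_tool --pt "0.0225 -0.0147 0.0045 0 0 2.52 -0.1" --pt "0.0219 -0.0157 0.0045 0 0 2.52 -0.1" --pt "0.0211 -0.0167 0.0045 0 0 2.52 -0.1" --pt "0.0204 -0.0176 0.0045 0 0 2.52 -0.1" --pt "0.0196 -0.0184 0.0045 0 0 2.52 -0.1"

```text
time: 22.4
tool_pos: [443.3, 153.2, 377.0]
ee_rot: [-179.9, 0.2, 47.0]
wrist_force: [-0.5, -0.8, 0.0]
width: 0.549
```

servo_tool --pt "0 0 0 0 0 0 -0.1" --pt "0 0 0 0 0 0 -0.1" --pt "0 0 0 0 0 0 -0.1" --pt "0 0 0 0 0 0 -0.1" --pt "0 0 0 0 0 0 -0.1"

```text
time: 22.9
tool_pos: [444.2, 151.5, 379.9]
ee_rot: [180.0, -0.0, 47.0]
wrist_force: [-0.6, -0.0, -0.1]
width: 0.547
```

Run:
```python
from h import *
ps=shots()
p=ps["scene"];u=proj(p,[443.5,150.7,102]);print(u,purple(p))
plan((444.2,152.2,279.5),47,5)
# bar on mat check
a=cv2.resize(ps["top"]["frame"][175:265,350:460,::-1],None,fx=5,fy=5,interpolation=cv2.INTER_CUBIC)
cv2.imwrite("pics/mat.png",a)
BAR=[((-18,-105,8),(-18,-14,8),"top"),((-18,14,8),(-18,105,8),"top"),((18,-105,8),(18,-10,8),"top"),((18,10,8),(18,105,8),"top"),((-18,-105,8),(18,-105,8),"top"),((-18,105,8),(18,105,8),"top")]
BAR=[(tuple(np.add(a,(0,0,3))),tuple(np.add(b,(0,0,3))),n) for a,b,n in BAR]
print("bar",fit({"top":ps["top"]},BAR,(459.3,-299.8,-95.2),reach=3)); print("mat",fit({"top":ps["top"]},MAT,(459.3,-299.8,-5.2),reach=3))
```

```text
[246.14191908 188.1935777 ] [([497.86, 12.71], 7), ([238.88, 169.5], 26), ([203.58, 181.23], 31), ([155.1, 192.49], 198), ([246.27, 188.18], 33)]
t 23.0 from [444.1 151.7 380. ] to [444.2 152.2 279.5] rot [ 0. -0.  0.]
5 x [0.0001, -0.0001, 0.0201, 0.0, -0.0, 0.0]
bar (array([ 459.22934614, -302.20913373,  -95.18349267]), {'top': np.float64(0.17946838547440858)}, 150)
mat (array([ 459.56246297, -299.83819658,   -5.17016017]), {'top': np.float64(0.17016849136566375)}, 100)
```

View pics/mat.png

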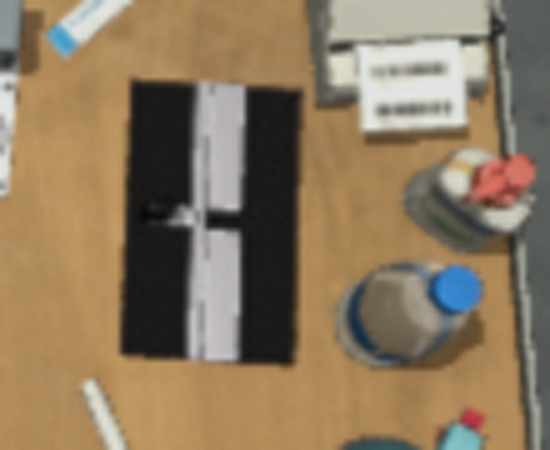

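servo_tool --pt "0 0 0.02 0 0 0 -0.1" --pt "0 0 0.025 0 0 0 -0.1" --pt "0 0 0.025 0 0 0 -0.1" --pt "0 0 0.02 0 0 0 -0.1" --pt "0 0 0.0105 0 0 0 -0.1" --force 25

```text
time: 23.5
tool_pos: [443.5, 151.9, 277.4]
ee_rot: [-179.9, 0.1, 47.0]
wrist_force: [-0.7, -0.6, -0.3]
width: 0.55
```

servo_tool --pt "0 0 0 0 0 0 -0.1" --pt "0 0 0 0 0 0 0.3" --pt "0 0 0 0 0 0 0.6" --pt "0 0 0 0 0 0 1" --pt "0 0 0 0 0 0 1"

```text
time: 24.0
tool_pos: [444.2, 152.3, 280.2]
ee_rot: [180.0, -0.1, 47.1]
wrist_force: [-1.1, -0.3, 1.4]
width: 0.246
```

servo_tool --pt "0 0 0 0 0 0 1" --pt "0 0 -0.01 0 0 0 1" --pt "0 0 -0.02 0 0 0 1" --pt "0 0 -0.03 0 0 0 1" --pt "0 0 -0.03 0 0 0 1"

```text
time: 24.5
tool_pos: [443.7, 152.1, 369.9]
ee_rot: [-179.9, 0.1, 47.1]
wrist_force: [0.2, 0.9, -1.8]
width: 0.246
```

servo_tool --pt "0 0 -0.03 0 0 0 1" --pt "0 0 0 0 0 0 1" --pt "0 0 0 0 0 0 1" --pt "0 0 0 0 0 0 1" --pt "0 0 0 0 0 0 1"

```text
time: 25.0
tool_pos: [443.7, 152.2, 397.1]
ee_rot: [-179.9, 0.2, 47.1]
wrist_force: [0.3, -0.3, -1.3]
width: 0.243
```

Run:
```python
from h import *
D=(544.1,-1.8,-7.05)
b=[T(D,(0,y,0)) for y in(-118,-60,60,118)];print(np.round(b,1))
plan((b[0][0],b[0][1],410),83,15)
ps=shots(); c=bot.get_state()["tool_pos"]
z=c[2]-279.5
a=cv2.resize(ps["scene"]["frame"],None,fx=1,fy=1)
u=proj(ps["scene"],[c[0],c[1],z+10]).astype(int)
for y in(47-36-47,): pass
def prof(c0,z):
    g=gaussian_filter(ps["scene"]["frame"].astype(float)[...,2],.5)
cv2.imwrite("pics/held.png",cv2.resize(ps["scene"]["frame"][u[1]-25:u[1]+20,u[0]-30:u[0]+30,::-1],None,fx=10,fy=10,interpolation=cv2.INTER_CUBIC))
for y in(-43,-35,-51): print(y,(proj(ps["scene"],T((c[0]-.7,c[1]-1.5,y),(31.5,0,z+10)))-u+[30,25])*10)
```

```text
[[ 529.6 -118.9    0. ]
 [ 536.7  -61.3    0. ]
 [ 551.5   57.7    0. ]
 [ 558.6  115.3    0. ]]
t 25.0 from [443.7 152.2 397.1] to [ 529.6 -118.9  410. ] rot [ -0.2   0.1 -35.9]
[-0.0093, 0.0165, -0.0009, -0.01, 0.01, -2.4]
[-0.01, 0.0161, -0.0009, -0.01, 0.01, -2.4]
[-0.0107, 0.0157, -0.0009, -0.01, 0.01, -2.4]
[-0.0113, 0.0152, -0.0009, -0.01, 0.01, -2.4]
[-0.0119, 0.0147, -0.0009, -0.01, 0.01, -2.4]
[-0.0126, 0.0142, -0.0009, -0.01, 0.01, -2.4]
[-0.0131, 0.0137, -0.0009, -0.01, 0.01, -2.4]
[-0.0137, 0.0131, -0.0009, -0.01, 0.01, -2.4]
[-0.0142, 0.0125, -0.0009, -0.01, 0.01, -2.4]
[-0.0147, 0.0119, -0.0009, -0.01, 0.01, -2.4]
[-0.0152, 0.0113, -0.0009, -0.01, 0.01, -2.4]
[-0.0157, 0.0106, -0.0009, -0.01, 0.01, -2.4]
[-0.0161, 0.01, -0.0009, -0.01, 0.01, -2.4]
[-0.0165, 0.0093, -0.0009, -0.01, 0.01, -2.4]
[-0.0169, 0.0086, -0.0009, -0.01, 0.01, -2.4]
-43 [417.82003252 243.28294959]
-35 [414.9079207  237.68435422]
-51 [418.52274584 249.13441274]
```

View pics/held.png

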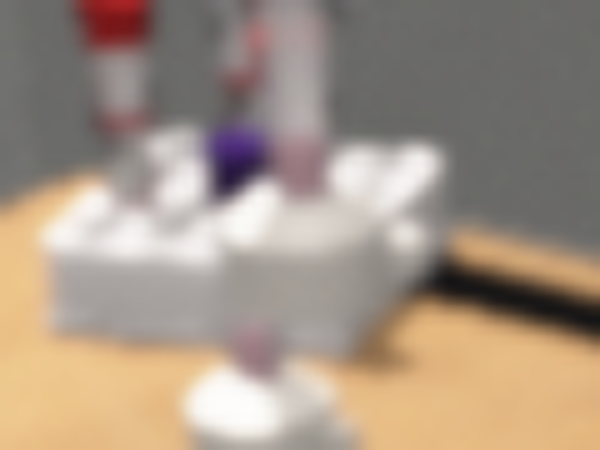

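servo_tool --pt "-0.0093 0.0165 -0.001 0 0 -2.4 1" --pt "-0.01 0.0161 -0.001 0 0 -2.4 1" --pt "-0.0107 0.0157 -0.001 0 0 -2.4 1" --pt "-0.0113 0.0152 -0.001 0 0 -2.4 1" --pt "-0.0119 0.0147 -0.001 0 0 -2.4 1"

```text
time: 25.6
tool_pos: [472.8, 61.2, 403.5]
ee_rot: [-179.9, 0.0, 59.2]
wrist_force: [0.6, -0.4, -2.1]
width: 0.244
```

servo_tool --pt "-0.0126 0.0142 -0.001 0 0 -2.4 1" --pt "-0.0131 0.0137 -0.001 0 0 -2.4 1" --pt "-0.0137 0.0131 -0.001 0 0 -2.4 1" --pt "-0.0142 0.0125 -0.001 0 0 -2.4 1" --pt "-0.0147 0.0119 -0.001 0 0 -2.4 1"

```text
time: 26.1
tool_pos: [501.5, -29.1, 408.4]
ee_rot: [-179.9, 0.0, 71.2]
wrist_force: [-0.0, 0.6, -1.6]
width: 0.248
```

servo_tool --pt "-0.0152 0.0113 -0.001 0 0 -2.4 1" --pt "-0.0157 0.0106 -0.001 0 0 -2.4 1" --pt "-0.0161 0.01 -0.001 0 0 -2.4 1" --pt "-0.0165 0.0093 -0.001 0 0 -2.4 1" --pt "-0.0169 0.0086 -0.001 0 0 -2.4 1"

```text
time: 26.6
tool_pos: [530.3, -119.4, 413.3]
ee_rot: [-179.9, -0.0, 83.2]
wrist_force: [0.0, 0.1, -1.0]
width: 0.242
```

servo_tool --pt "0 0 0 0 0 0 1" --pt "0 0 0 0 0 0 1" --pt "0 0 0 0 0 0 1" --pt "0 0 0 0 0 0 1" --pt "0 0 0 0 0 0 1"

```text
time: 27.1
tool_pos: [529.9, -117.9, 414.4]
ee_rot: [180.0, -0.0, 83.1]
wrist_force: [-1.1, 0.3, -1.8]
width: 0.244
```

Run:
```python
from h import *
plan((529.6,-118.9,286),83,5)
```

```text
t 27.1 from [ 529.9 -117.9  414.4] to [ 529.6 -118.9  286. ] rot [ 0.  -0.   0.1]
5 x [-0.0002, -0.0, 0.0257, 0.0, -0.0, 0.02]
```

Lower, settle, release, rise.

servo_tool --pt "-0.0002 0 0.02 0 0 0 1" --pt "-0.0002 0 0.03 0 0 0 1" --pt "-0.0002 0 0.03 0 0 0 1" --pt "-0.0002 0 0.03 0 0 0 1" --pt "-0.0002 0 0.018 0 0 0 1"

```text
time: 27.6
tool_pos: [529.1, -118.9, 283.5]
ee_rot: [-179.8, -0.1, 83.1]
wrist_force: [0.1, 1.3, -1.8]
width: 0.244
```

servo_tool --pt "0 0 0.001 0 0 0 1" --pt "0 0 0.001 0 0 0 1" --pt "0 0 0.001 0 0 0 1" --pt "0 0 0 0 0 0 1" --pt "0 0 0 0 0 0 1"

```text
time: 28.1
tool_pos: [530.2, -119.7, 284.4]
ee_rot: [179.9, 0.0, 83.1]
wrist_force: [-0.5, 0.1, -1.3]
width: 0.246
```

servo_tool --pt "0 0 0 0 0 0 1" --pt "0 0 0 0 0 0 0.3" --pt "0 0 0 0 0 0 0.2" --pt "0 0 0 0 0 0 0.1" --pt "0 0 0 0 0 0 0.1"

```text
time: 28.6
tool_pos: [530.0, -119.6, 283.5]
ee_rot: [180.0, -0.0, 83.1]
wrist_force: [-0.0, 0.1, -0.1]
width: 0.448
```

servo_tool --pt "0 0 -0.01 0 0 0 0.1" --pt "0 0 -0.03 0 0 0 0.1" --pt "0 0 -0.03 0 0 0 0.1" --pt "0 0 -0.03 0 0 0 0.1" --pt "0 0 -0.01 0 0 0 0.1"

```text
time: 29.1
tool_pos: [530.3, -119.7, 398.1]
ee_rot: [179.6, 0.1, 83.1]
wrist_force: [1.0, 0.3, 0.3]
width: 0.451
```

```bash
cat >> h.py <<'E'
def lookc(near):
    ps=shots(); P=caps(ps,near)
    for c in P:
        a,v=yaws(ps["top"],c); k=(a>=-110)&(a<=70); a=a[k];v=v[k]; i=v.argmax(); w=np.clip(v-v.max()*.8,0,None)*(abs(a-a[i])<30)
        print(c.round(1),"robot xy",(c[:2]+[.8,1.7]).round(1),"yaw",a[i],round((a*w).sum()/w.sum(),1))
    return ps,P
E
python3 - <<'E'
from h import *
ps,P=lookc([(538.7,266),(415.1,288.4)])
c=P[1][:2]+[.8,1.7]
plan((c[0],c[1],390),83-(-7.05+23),20)
E
```

```text
cap [538.7 266.  103.2] gap 1.2
cap [415.2 288.2 103.3] gap 0.6
[538.7 266.  103.2] robot xy [539.5 267.7] yaw -64.0 -65.3
[415.2 288.2 103.3] robot xy [416.  289.9] yaw -26.0 -22.0
t 29.2 from [ 530.2 -119.7  395.7] to [416.  289.9 390. ] rot [ 0.3  0.  16. ]
[0.0196, -0.0081, 0.0002, 0.01, 0.0, 0.8]
[0.0195, -0.0084, 0.0002, 0.01, 0.0, 0.8]
[0.0194, -0.0087, 0.0002, 0.01, 0.0, 0.8]
[0.0193, -0.009, 0.0002, 0.01, 0.0, 0.8]
[0.0192, -0.0092, 0.0002, 0.01, 0.0, 0.8]
[0.019, -0.0095, 0.0002, 0.01, 0.0, 0.8]
[0.0189, -0.0098, 0.0002, 0.01, 0.0, 0.8]
[0.0187, -0.01, 0.0002, 0.01, 0.0, 0.8]
[0.0186, -0.0103, 0.0002, 0.01, 0.0, 0.8]
[0.0185, -0.0105, 0.0002, 0.01, 0.0, 0.8]
[0.0183, -0.0108, 0.0003, 0.01, 0.0, 0.8]
[0.0182, -0.0111, 0.0003, 0.01, 0.0, 0.8]
[0.018, -0.0113, 0.0003, 0.01, 0.0, 0.8]
[0.0178, -0.0116, 0.0003, 0.01, 0.0, 0.8]
[0.0177, -0.0118, 0.0003, 0.01, 0.0, 0.8]
[0.0175, -0.012, 0.0003, 0.01, 0.0, 0.8]
[0.0173, -0.0123, 0.0003, 0.01, 0.0, 0.8]
[0.0172, -0.0125, 0.0003, 0.01, 0.0, 0.8]
[0.017, -0.0128, 0.0003, 0.01, 0.0, 0.8]
[0.0168, -0.013, 0.0003, 0.01, 0.0, 0.8]
```

servo_tool --pt "0.0196 -0.0081 0.0002 0 0 0.8 -0.1" --pt "0.0195 -0.0084 0.0002 0 0 0.8 -0.1" --pt "0.0194 -0.0087 0.0002 0 0 0.8 -0.1" --pt "0.0193 -0.009 0.0002 0 0 0.8 -0.1" --pt "0.0192 -0.0092 0.0002 0 0 0.8 -0.1"

```text
time: 29.7
tool_pos: [500.9, -16.4, 389.8]
ee_rot: [-179.8, 0.0, 79.0]
wrist_force: [0.1, 0.7, -0.3]
width: 0.552
```

servo_tool --pt "0.019 -0.0095 0.0002 0 0 0.8 -0.1" --pt "0.0189 -0.0098 0.0002 0 0 0.8 -0.1" --pt "0.0187 -0.01 0.0002 0 0 0.8 -0.1" --pt "0.0186 -0.0103 0.0002 0 0 0.8 -0.1" --pt "0.0185 -0.0105 0.0002 0 0 0.8 -0.1"

```text
time: 30.2
tool_pos: [472.3, 85.9, 388.9]
ee_rot: [-179.8, 0.1, 75.0]
wrist_force: [-0.0, 0.2, 0.6]
width: 0.551
```

servo_tool --pt "0.0183 -0.0108 0.0003 0 0 0.8 -0.1" --pt "0.0182 -0.0111 0.0003 0 0 0.8 -0.1" --pt "0.018 -0.0113 0.0003 0 0 0.8 -0.1" --pt "0.0178 -0.0116 0.0003 0 0 0.8 -0.1" --pt "0.0177 -0.0118 0.0003 0 0 0.8 -0.1"

```text
time: 30.7
tool_pos: [443.6, 188.3, 387.4]
ee_rot: [-179.8, 0.1, 71.0]
wrist_force: [-0.2, 0.1, -0.0]
width: 0.55
```

servo_tool --pt "0.0175 -0.012 0.0003 0 0 0.8 -0.1" --pt "0.0173 -0.0123 0.0003 0 0 0.8 -0.1" --pt "0.0172 -0.0125 0.0003 0 0 0.8 -0.1" --pt "0.017 -0.0128 0.0003 0 0 0.8 -0.1" --pt "0.0168 -0.013 0.0003 0 0 0.8 -0.1"

```text
time: 31.2
tool_pos: [415.1, 290.6, 385.8]
ee_rot: [-179.9, 0.2, 67.0]
wrist_force: [1.0, -0.4, -0.3]
width: 0.548
```

servo_tool --pt "0 0 0 0 0 0 -0.1" --pt "0 0 0 0 0 0 -0.1" --pt "0 0 0 0 0 0 -0.1" --pt "0 0 0 0 0 0 -0.1" --pt "0 0 0 0 0 0 -0.1"

```text
time: 31.7
tool_pos: [416.0, 289.2, 388.3]
ee_rot: [180.0, 0.0, 67.0]
wrist_force: [-0.3, 0.1, -0.3]
width: 0.551
```

Run:
```python
from h import *
ps=shots()
print(proj(ps["scene"],[415.2,288.2,103]),purple(ps["scene"]))
plan((416,289.9,279.5),67,5)
D=(544.1,-1.8,-7.05)
X,e=tri(ps,*[min(purple(ps[n]),key=lambda l:np.hypot(*(np.array(l[0])-proj(ps[n],[529,-121,105]))))[0] for n in("scene","top")]); print("C at cam",X,e)
for n in ps:
    a,v=yaws(ps[n],X,z=17); k=abs(a)<80; print(n,list(zip(a[k].astype(int)[::4],v[k].round().astype(int)[::4])))
sheet(ps,[X],"pics/c0.png",s=14)
```

```text
[203.40399536 181.26417441] [([238.88, 169.5], 26), ([203.58, 181.35], 31), ([155.19, 192.47], 199), ([125.57, 192.43], 7), ([346.5, 197.85], 40)]
t 31.8 from [415.9 289.4 388.4] to [416.  289.9 279.5] rot [ 0. -0.  0.]
5 x [0.0001, -0.0, 0.0218, 0.0, -0.0, 0.0]
C at cam [ 528.26803346 -121.52485129  104.92064284] 0.3790263439514122
scene [(np.int64(-78), np.int64(243)), (np.int64(-70), np.int64(249)), (np.int64(-62), np.int64(251)), (np.int64(-54), np.int64(251)), (np.int64(-46), np.int64(250)), (np.int64(-38), np.int64(247)), (np.int64(-30), np.int64(239)), (np.int64(-22), np.int64(225)), (np.int64(-14), np.int64(206)), (np.int64(-6), np.int64(196)), (np.int64(2), np.int64(195)), (np.int64(10), np.int64(197)), (np.int64(18), np.int64(196)), (np.int64(26), np.int64(202)), (np.int64(34), np.int64(219)), (np.int64(42), np.int64(239)), (np.int64(50), np.int64(249)), (np.int64(58), np.int64(251)), (np.int64(66), np.int64(250)), (np.int64(74), np.int64(248))]
top [(np.int64(-78), np.int64(141)), (np.int64(-70), np.int64(169)), (np.int64(-62), np.int64(189)), (np.int64(-54), np.int64(202)), (np.int64(-46), np.int64(191)), (np.int64(-38), np.int64(159)), (np.int64(-30), np.int64(131)), (np.int64(-22), np.int64(117)), (np.int64(-14), np.int64(111)), (np.int64(-6), np.int64(120)), (np.int64(2), np.int64(151)), (np.int64(10), np.int64(185)), (np.int64(18), np.int64(196)), (np.int64(26), np.int64(200)), (np.int64(34), np.int64(196)), (np.int64(42), np.int64(184)), (np.int64(50), np.int64(183)), (np.int64(58), np.int64(188)), (np.int64(66), np.int64(186)), (np.int64(74), np.int64(180))]
```

View pics/c0.png

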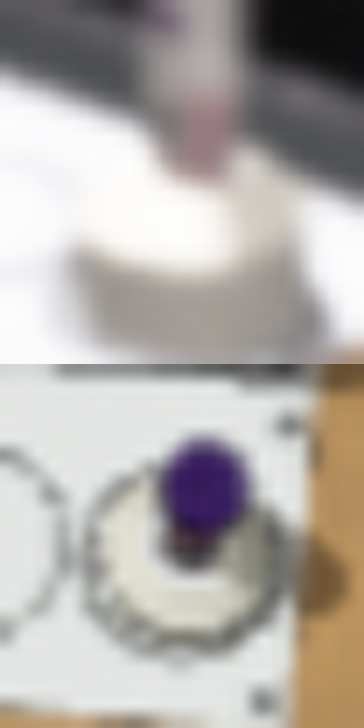

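servo_tool --pt "0 0 0.024 0 0 0 -0.1" --pt "0 0 0.025 0 0 0 -0.1" --pt "0 0 0.025 0 0 0 -0.1" --pt "0 0 0.023 0 0 0 -0.1" --pt "0 0 0.012 0 0 0 -0.1"

```text
time: 32.3
tool_pos: [415.3, 289.4, 277.1]
ee_rot: [-179.9, 0.1, 67.0]
wrist_force: [0.0, -0.5, -0.9]
width: 0.55
```

servo_tool --pt "0 0 0 0 0 0 -0.1" --pt "0 0 0 0 0 0 0.3" --pt "0 0 0 0 0 0 0.6" --pt "0 0 0 0 0 0 1" --pt "0 0 0 0 0 0 1"

```text
time: 32.8
tool_pos: [415.9, 290.0, 280.3]
ee_rot: [179.9, -0.1, 67.1]
wrist_force: [-0.5, 0.4, 1.8]
width: 0.248
```

servo_tool --pt "0 0 0 0 0 0 1" --pt "0 0 -0.01 0 0 0 1" --pt "0 0 -0.03 0 0 0 1" --pt "0 0 -0.04 0 0 0 1" --pt "0 0 -0.04 0 0 0 1"

```text
time: 33.3
tool_pos: [415.4, 289.7, 400.2]
ee_rot: [-179.9, 0.1, 67.1]
wrist_force: [1.0, 0.8, -0.9]
width: 0.244
```

servo_tool --pt "0 0 -0.01 0 0 0 1" --pt "0 0 0 0 0 0 1" --pt "0 0 0 0 0 0 1" --pt "0 0 0 0 0 0 1" --pt "0 0 0 0 0 0 1"

```text
time: 33.8
tool_pos: [415.6, 289.8, 406.8]
ee_rot: [-179.8, 0.2, 67.1]
wrist_force: [-0.8, -0.4, -1.3]
width: 0.242
```

Run:
```python
from h import *
plan((536.7,-61.3,412),82,15)
```

```text
t 33.8 from [415.6 289.8 406.8] to [536.7 -61.3 412. ] rot [ -0.2   0.2 -14.9]
[-0.0184, 0.0166, -0.0003, -0.01, 0.01, -1.0]
[-0.0187, 0.0162, -0.0003, -0.01, 0.01, -1.0]
[-0.019, 0.0159, -0.0003, -0.01, 0.01, -1.0]
[-0.0192, 0.0156, -0.0003, -0.01, 0.01, -1.0]
[-0.0195, 0.0152, -0.0003, -0.01, 0.01, -1.0]
[-0.0198, 0.0149, -0.0003, -0.01, 0.01, -1.0]
[-0.02, 0.0146, -0.0003, -0.01, 0.01, -1.0]
[-0.0203, 0.0142, -0.0003, -0.01, 0.01, -1.0]
[-0.0205, 0.0138, -0.0003, -0.01, 0.01, -1.0]
[-0.0208, 0.0135, -0.0003, -0.01, 0.01, -1.0]
[-0.021, 0.0131, -0.0003, -0.01, 0.01, -1.0]
[-0.0212, 0.0128, -0.0003, -0.01, 0.01, -1.0]
[-0.0214, 0.0124, -0.0003, -0.01, 0.01, -1.0]
[-0.0216, 0.012, -0.0003, -0.01, 0.01, -1.0]
[-0.0219, 0.0116, -0.0003, -0.01, 0.01, -1.0]
```

servo_tool --pt "-0.0184 0.0166 -0.0003 0 0 -1 1" --pt "-0.0187 0.0162 -0.0003 0 0 -1 1" --pt "-0.019 0.0159 -0.0003 0 0 -1 1" --pt "-0.0192 0.0156 -0.0003 0 0 -1 1" --pt "-0.0195 0.0152 -0.0003 0 0 -1 1"

```text
time: 34.3
tool_pos: [456.2, 172.0, 409.5]
ee_rot: [-179.9, 0.1, 72.1]
wrist_force: [0.7, 0.8, -1.6]
width: 0.247
```

servo_tool --pt "-0.0198 0.0149 -0.0003 0 0 -1 1" --pt "-0.02 0.0146 -0.0003 0 0 -1 1" --pt "-0.0203 0.0142 -0.0003 0 0 -1 1" --pt "-0.0205 0.0138 -0.0003 0 0 -1 1" --pt "-0.0208 0.0135 -0.0003 0 0 -1 1"

```text
time: 34.8
tool_pos: [496.7, 54.8, 411.0]
ee_rot: [-179.9, 0.0, 77.1]
wrist_force: [0.4, 0.4, -2.5]
width: 0.244
```

servo_tool --pt "-0.021 0.0131 -0.0003 0 0 -1 1" --pt "-0.0212 0.0128 -0.0003 0 0 -1 1" --pt "-0.0214 0.0124 -0.0003 0 0 -1 1" --pt "-0.0216 0.012 -0.0003 0 0 -1 1" --pt "-0.0219 0.0116 -0.0003 0 0 -1 1"

```text
time: 35.3
tool_pos: [537.2, -62.1, 412.3]
ee_rot: [-179.9, -0.0, 82.1]
wrist_force: [1.9, 0.9, -1.0]
width: 0.245
```

servo_tool --pt "0 0 0 0 0 0 1" --pt "0 0 0 0 0 0 1" --pt "0 0 0 0 0 0 1" --pt "0 0 0 0 0 0 1" --pt "0 0 0 0 0 0 1"

```text
time: 35.8
tool_pos: [536.8, -60.3, 413.9]
ee_rot: [180.0, -0.0, 82.1]
wrist_force: [0.6, -0.7, -1.9]
width: 0.244
```

Run:
```python
from h import *
plan((536.7,-61.3,286),82,5)
```

```text
t 35.8 from [536.8 -60.3 413.9] to [536.7 -61.3 286. ] rot [ 0.  -0.   0.1]
5 x [-0.0002, 0.0, 0.0256, 0.0, -0.0, 0.03]
```

servo_tool --pt "-0.0001 0 0.02 0 0 0 1" --pt "-0.0001 0 0.03 0 0 0 1" --pt "-0.0001 0 0.03 0 0 0 1" --pt "-0.0001 0 0.03 0 0 0 1" --pt "-0.0001 0 0.0175 0 0 0 1"

```text
time: 36.3
tool_pos: [536.0, -60.9, 283.5]
ee_rot: [-179.8, -0.0, 82.1]
wrist_force: [-0.8, -0.5, -0.8]
width: 0.248
```

servo_tool --pt "0 0 0.001 0 0 0 1" --pt "0 0 0.001 0 0 0 1" --pt "0 0 0.001 0 0 0 1" --pt "0 0 0 0 0 0 1" --pt "0 0 0 0 0 0 1"

```text
time: 36.8
tool_pos: [537.1, -61.6, 284.3]
ee_rot: [179.9, 0.0, 82.1]
wrist_force: [0.8, 0.5, -1.3]
width: 0.241
```

servo_tool --pt "0 0 0 0 0 0 1" --pt "0 0 0 0 0 0 0.3" --pt "0 0 0 0 0 0 0.2" --pt "0 0 0 0 0 0 0.1" --pt "0 0 0 0 0 0 0.1"

```text
time: 37.3
tool_pos: [537.0, -61.6, 283.5]
ee_rot: [180.0, -0.0, 82.1]
wrist_force: [-0.3, 0.3, 0.0]
width: 0.442
```

servo_tool --pt "0 0 -0.01 0 0 0 0.1" --pt "0 0 -0.03 0 0 0 0.1" --pt "0 0 -0.03 0 0 0 0.1" --pt "0 0 -0.03 0 0 0 0.1" --pt "0 0 -0.01 0 0 0 0.1"

```text
time: 37.8
tool_pos: [537.2, -61.6, 398.1]
ee_rot: [179.6, 0.0, 82.1]
wrist_force: [-0.0, 0.5, 1.2]
width: 0.45
```

Run:
```python
from h import *
ps,P=lookc([(538.7,266)])
c=P[0][:2]+[.8,1.7]
plan((c[0],c[1],390),83-(-7.05+66),15)
```

```text
cap [538.7 266.2 102.6] gap 1.1
[538.7 266.2 102.6] robot xy [539.5 267.9] yaw -64.0 -65.5
t 37.9 from [537.1 -61.6 395.7] to [539.5 267.9 390. ] rot [ 0.3 -0.1 58. ]
[0.0218, -0.0029, 0.0004, 0.02, -0.01, 3.87]
[0.0215, -0.0043, 0.0004, 0.02, -0.01, 3.87]
[0.0212, -0.0058, 0.0004, 0.02, -0.01, 3.87]
[0.0208, -0.0072, 0.0004, 0.02, -0.01, 3.87]
[0.0202, -0.0086, 0.0004, 0.02, -0.01, 3.87]
[0.0196, -0.0099, 0.0004, 0.02, -0.01, 3.87]
[0.0189, -0.0112, 0.0004, 0.02, -0.01, 3.87]
[0.0181, -0.0125, 0.0004, 0.02, -0.01, 3.87]
[0.0172, -0.0137, 0.0004, 0.02, -0.01, 3.87]
[0.0162, -0.0148, 0.0004, 0.02, -0.01, 3.87]
[0.0152, -0.0159, 0.0004, 0.02, -0.01, 3.87]
[0.0141, -0.0168, 0.0004, 0.02, -0.01, 3.87]
[0.0129, -0.0178, 0.0004, 0.02, -0.01, 3.87]
[0.0117, -0.0186, 0.0004, 0.02, -0.01, 3.87]
[0.0104, -0.0193, 0.0004, 0.02, -0.01, 3.87]
```

servo_tool --pt "0.0218 -0.0029 0.0004 0 0 3.87 -0.1" --pt "0.0215 -0.0043 0.0004 0 0 3.87 -0.1" --pt "0.0212 -0.0058 0.0004 0 0 3.87 -0.1" --pt "0.0208 -0.0072 0.0004 0 0 3.87 -0.1" --pt "0.0202 -0.0086 0.0004 0 0 3.87 -0.1"

```text
time: 38.4
tool_pos: [537.4, 49.1, 388.7]
ee_rot: [-179.8, 0.1, 62.5]
wrist_force: [0.1, 1.2, -0.1]
width: 0.547
```

servo_tool --pt "0.0196 -0.0099 0.0004 0 0 3.87 -0.1" --pt "0.0189 -0.0112 0.0004 0 0 3.87 -0.1" --pt "0.0181 -0.0125 0.0004 0 0 3.87 -0.1" --pt "0.0172 -0.0137 0.0004 0 0 3.87 -0.1" --pt "0.0162 -0.0148 0.0004 0 0 3.87 -0.1"

```text
time: 38.9
tool_pos: [538.2, 159.0, 386.6]
ee_rot: [-179.9, 0.2, 43.2]
wrist_force: [1.4, -0.0, 0.2]
width: 0.549
```

servo_tool --pt "0.0152 -0.0159 0.0004 0 0 3.87 -0.1" --pt "0.0141 -0.0168 0.0004 0 0 3.87 -0.1" --pt "0.0129 -0.0178 0.0004 0 0 3.87 -0.1" --pt "0.0117 -0.0186 0.0004 0 0 3.87 -0.1" --pt "0.0104 -0.0193 0.0004 0 0 3.87 -0.1"

```text
time: 39.4
tool_pos: [539.0, 268.8, 384.5]
ee_rot: [-180.0, 0.2, 23.9]
wrist_force: [0.4, -0.0, 0.6]
width: 0.548
```

servo_tool --pt "0 0 0 0 0 0 -0.1" --pt "0 0 0 0 0 0 -0.1" --pt "0 0 0 0 0 0 -0.1" --pt "0 0 0 0 0 0 -0.1" --pt "0 0 0 0 0 0 -0.1"

```text
time: 39.9
tool_pos: [539.4, 267.1, 387.4]
ee_rot: [180.0, -0.0, 24.0]
wrist_force: [1.2, -0.1, 0.8]
width: 0.549
```

Run:
```python
from h import *
ps=shots()
print(proj(ps["scene"],[538.7,266.2,102.6]),purple(ps["scene"]))
plan((539.5,267.9,279.5),24,5)
```

```text
[238.45679696 169.71419102] [([238.91, 169.91], 22), ([155.02, 192.53], 197), ([329.36, 192.19], 36), ([125.57, 192.43], 7), ([346.5, 197.85], 40)]
t 40.0 from [539.4 267.4 387.5] to [539.5 267.9 279.5] rot [ 0. -0. -0.]
5 x [0.0001, -0.0001, 0.0216, 0.0, -0.0, -0.01]
```

servo_tool --pt "0 0 0.024 0 0 0 -0.1" --pt "0 0 0.025 0 0 0 -0.1" --pt "0 0 0.025 0 0 0 -0.1" --pt "0 0 0.023 0 0 0 -0.1" --pt "0 0 0.011 0 0 0 -0.1"

```text
time: 40.5
tool_pos: [538.7, 267.5, 276.7]
ee_rot: [-180.0, 0.2, 24.0]
wrist_force: [-0.6, -0.2, -0.2]
width: 0.549
```

servo_tool --pt "0 0 0 0 0 0 -0.1" --pt "0 0 0 0 0 0 0.3" --pt "0 0 0 0 0 0 0.6" --pt "0 0 0 0 0 0 1" --pt "0 0 0 0 0 0 1"

```text
time: 41.0
tool_pos: [539.5, 268.1, 280.5]
ee_rot: [-180.0, -0.1, 24.0]
wrist_force: [-0.5, 0.2, 1.1]
width: 0.247
```

servo_tool --pt "0 0 0 0 0 0 1" --pt "0 0 -0.01 0 0 0 1" --pt "0 0 -0.03 0 0 0 1" --pt "0 0 -0.04 0 0 0 1" --pt "0 0 -0.04 0 0 0 1"

```text
time: 41.5
tool_pos: [539.0, 267.8, 399.9]
ee_rot: [180.0, 0.1, 24.0]
wrist_force: [0.7, 0.0, -1.4]
width: 0.244
```

servo_tool --pt "0 0 -0.01 0 0 0 1" --pt "0 0 0 0 0 0 1" --pt "0 0 0 0 0 0 1" --pt "0 0 0 0 0 0 1" --pt "0 0 0 0 0 0 1"

```text
time: 42.0
tool_pos: [539.2, 267.9, 406.4]
ee_rot: [-180.0, 0.3, 24.0]
wrist_force: [0.6, 0.4, -1.3]
width: 0.243
```

Run:
```python
from h import *
plan((551.5,57.7,412),83.5,10)
```

```text
t 42.0 from [539.2 267.9 406.4] to [551.5  57.7 412. ] rot [ -0.2   0.2 -59.5]
[-0.0074, 0.0197, -0.0005, -0.02, 0.02, -5.95]
[-0.0094, 0.0188, -0.0005, -0.02, 0.02, -5.95]
[-0.0113, 0.0177, -0.0005, -0.02, 0.02, -5.95]
[-0.0131, 0.0165, -0.0005, -0.02, 0.02, -5.95]
[-0.0147, 0.015, -0.0005, -0.02, 0.02, -5.95]
[-0.0162, 0.0134, -0.0005, -0.02, 0.02, -5.95]
[-0.0175, 0.0117, -0.0005, -0.02, 0.02, -5.95]
[-0.0186, 0.0098, -0.0005, -0.02, 0.02, -5.95]
[-0.0196, 0.0078, -0.0005, -0.02, 0.02, -5.95]
[-0.0203, 0.0057, -0.0006, -0.02, 0.02, -5.95]
```

servo_tool --pt "-0.0074 0.0197 -0.0005 0 0 -5.95 1" --pt "-0.0094 0.0188 -0.0005 0 0 -5.95 1" --pt "-0.0113 0.0177 -0.0005 0 0 -5.95 1" --pt "-0.0131 0.0165 -0.0005 0 0 -5.95 1" --pt "-0.0147 0.015 -0.0005 0 0 -5.95 1"

```text
time: 42.5
tool_pos: [545.5, 162.2, 410.3]
ee_rot: [-179.9, 0.1, 54.0]
wrist_force: [0.2, -0.4, -1.8]
width: 0.244
```

servo_tool --pt "-0.0162 0.0134 -0.0005 0 0 -5.95 1" --pt "-0.0175 0.0117 -0.0005 0 0 -5.95 1" --pt "-0.0186 0.0098 -0.0005 0 0 -5.95 1" --pt "-0.0196 0.0078 -0.0005 0 0 -5.95 1" --pt "-0.0203 0.0057 -0.0006 0 0 -5.95 1"

```text
time: 43.0
tool_pos: [551.6, 57.0, 413.0]
ee_rot: [-179.9, 0.0, 83.8]
wrist_force: [0.2, -0.1, -0.4]
width: 0.243
```

servo_tool --pt "0 0 0 0 0 0 1" --pt "0 0 0 0 0 0 1" --pt "0 0 0 0 0 0 1" --pt "0 0 0 0 0 0 1" --pt "0 0 0 0 0 0 1"

```text
time: 43.5
tool_pos: [551.7, 58.7, 414.3]
ee_rot: [-180.0, -0.0, 83.6]
wrist_force: [0.8, -0.3, -1.5]
width: 0.241
```

Run:
```python
from h import *
plan((551.5,57.7,286),83.5,5)
```

```text
t 43.5 from [551.7  58.7 414.3] to [551.5  57.7 286. ] rot [-0.  -0.   0.1]
5 x [-0.0002, -0.0, 0.0257, -0.0, -0.0, 0.01]
```

servo_tool --pt "-0.0001 0 0.02 0 0 0 1" --pt "-0.0001 0 0.03 0 0 0 1" --pt "-0.0001 0 0.03 0 0 0 1" --pt "-0.0001 0 0.03 0 0 0 1" --pt "-0.0001 0 0.018 0 0 0 1"

```text
time: 44.0
tool_pos: [550.9, 57.9, 283.5]
ee_rot: [-179.8, 0.0, 83.5]
wrist_force: [-0.1, -0.2, -1.3]
width: 0.241
```

servo_tool --pt "0 0 0.001 0 0 0 1" --pt "0 0 0.001 0 0 0 1" --pt "0 0 0.001 0 0 0 1" --pt "0 0 0 0 0 0 1" --pt "0 0 0 0 0 0 1"

```text
time: 44.5
tool_pos: [551.9, 57.4, 284.4]
ee_rot: [179.9, -0.0, 83.5]
wrist_force: [-0.4, 0.8, -2.2]
width: 0.243
```

servo_tool --pt "0 0 0 0 0 0 1" --pt "0 0 0 0 0 0 0.3" --pt "0 0 0 0 0 0 0.2" --pt "0 0 0 0 0 0 0.1" --pt "0 0 0 0 0 0 0.1"

```text
time: 45.0
tool_pos: [551.7, 57.4, 283.6]
ee_rot: [180.0, -0.0, 83.5]
wrist_force: [-0.3, 0.4, -0.2]
width: 0.452
```

servo_tool --pt "0 0 -0.01 0 0 0 0.1" --pt "0 0 -0.03 0 0 0 0.1" --pt "0 0 -0.03 0 0 0 0.1" --pt "0 0 -0.03 0 0 0 0.1" --pt "0 0 -0.01 0 0 0 0.1"

```text
time: 45.5
tool_pos: [552.0, 57.4, 398.3]
ee_rot: [179.6, -0.1, 83.5]
wrist_force: [0.6, 0.3, 0.2]
width: 0.448
```

Run:
```python
from h import *
plan((440,300,420),83.5,10)
```

```text
t 45.5 from [552.   57.4 398.3] to [440 300 420] rot [ 0.4 -0.1  0. ]
[0.0228, -0.0139, -0.0023, 0.04, -0.01, 0.0]
[0.0228, -0.0139, -0.0022, 0.04, -0.01, 0.0]
[0.0228, -0.0139, -0.0022, 0.04, -0.01, 0.0]
[0.0228, -0.0139, -0.0022, 0.04, -0.01, 0.0]
[0.0228, -0.0139, -0.0022, 0.04, -0.01, 0.0]
[0.0228, -0.0139, -0.0022, 0.04, -0.01, 0.0]
[0.0228, -0.0139, -0.0022, 0.04, -0.01, 0.0]
[0.0228, -0.0139, -0.0022, 0.04, -0.01, 0.0]
[0.0228, -0.0139, -0.0022, 0.04, -0.01, 0.0]
[0.0228, -0.0139, -0.0022, 0.04, -0.01, 0.0]
```

Move aside for a clear look, closing the hand for the button.

servo_tool --pt "0.0228 -0.0139 -0.0022 0 0 0 1" --pt "0.0228 -0.0139 -0.0022 0 0 0 1" --pt "0.0228 -0.0139 -0.0022 0 0 0 1" --pt "0.0228 -0.0139 -0.0022 0 0 0 1" --pt "0.0228 -0.0139 -0.0022 0 0 0 1"

```text
time: 46.0
tool_pos: [494.9, 179.3, 403.8]
ee_rot: [-179.9, 0.0, 83.5]
wrist_force: [0.6, -0.3, 0.0]
width: 0.059
```

servo_tool --pt "0.0228 -0.0139 -0.0022 0 0 0 1" --pt "0.0228 -0.0139 -0.0022 0 0 0 1" --pt "0.0228 -0.0139 -0.0022 0 0 0 1" --pt "0.0228 -0.0139 -0.0022 0 0 0 1" --pt "0.0228 -0.0139 -0.0022 0 0 0 1"

```text
time: 46.5
tool_pos: [438.7, 300.5, 414.8]
ee_rot: [-180.0, 0.0, 83.5]
wrist_force: [0.6, 0.2, -0.1]
width: 0.006
```

Run:
```python
from h import *
ps=shots(); D=(543.2,-3.4,-7.05)
for y in(-118,-60,60):
    b=T(D,(0,y,3)); q=[]
    for n in("scene","top"):
        u=proj(ps[n],[b[0],b[1],105]); q.append(min(purple(ps[n]),key=lambda l:np.hypot(*(np.array(l[0])-u)))[0])
    X,e=tri(ps,*q); print(y,X.round(1),"err",(X-b)[:2].round(1),round(e,1))
print("t",bot.get_state()["time"],[p for p in purple(ps["top"])])
t=cv2.resize(ps["top"]["frame"][160:222,268:362,::-1],None,fx=7,fy=7,interpolation=cv2.INTER_CUBIC)
s=cv2.resize(ps["scene"]["frame"][170:250,265:385,::-1],(658,438)[:2],interpolation=cv2.INTER_CUBIC)
cv2.imwrite("pics/d_top.png",t);cv2.imwrite("pics/d_scene.png",s)
# button
for n,p in ps.items():
    u=proj(p,T(D,(76,110,75))).round().astype(int);w=p["frame"][u[1]-9:u[1]+9,u[0]-12:u[0]+12].mean(2)
    m=(w<65).astype(np.uint8);nn,_,st,c=cv2.connectedComponentsWithStats(m)
    print(n,u,[((c[i]+u-[12,9]).round(1),st[i].tolist()) for i in range(1,nn) if st[i,4]>5])
X,e=tri(ps,(305.08,179.02),(286.17,171.77));print("btn centroid cam",X,e)
R=np.radians(-7.05);d=X[:2]-D[:2];print("in dock",d[0]*np.cos(R)+d[1]*np.sin(R),-d[0]*np.sin(R)+d[1]*np.cos(R))
```

```text
-118 [ 528.4 -121.7  105. ] err [-0.4 -1.2] 0.2
-60 [534.4 -63.8 105.6] err [-1.4 -0.9] 0.6
60 [549.7  53.6 107.2] err [-0.8 -2.6] 1.7
t 46.6 [([295.3, 192.17], 23), ([328.68, 195.36], 22), ([345.12, 196.54], 24), ([205.75, 254.5], 8), ([188.71, 274.57], 7), ([194.8, 282.28], 108), ([280.23, 285.39], 155)]
scene [302 179] [(array([301.8, 180.7]), [2, 6, 19, 12, 84])]
top [284 172] [(array([286.1, 171.7]), [9, 3, 10, 11, 52]), (array([281.5, 179.9]), [4, 16, 12, 2, 12])]
btn centroid cam [633.45710814  87.77523062  77.176301  ] 1.3952755516264816
in dock 78.38427870960142 101.56364063787849
```

View pics/d_top.png

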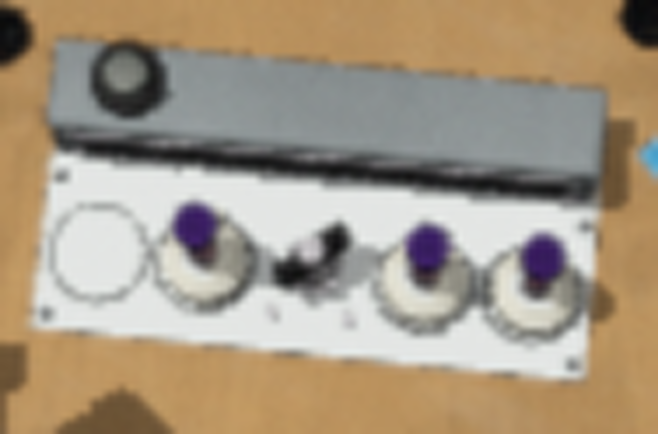

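View pics/d_scene.png

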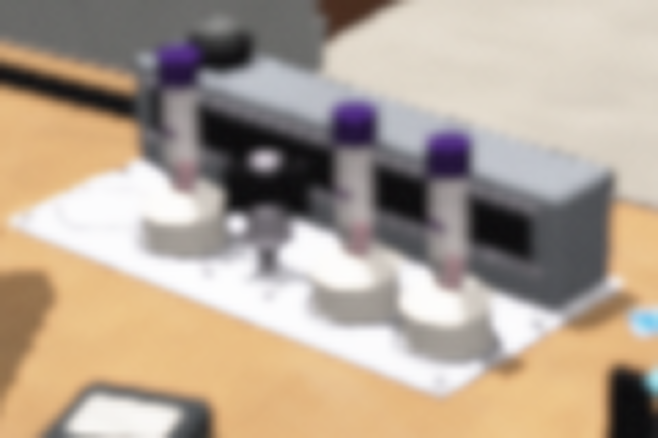

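Run:
```python
from h import *
ps=shots(); D=(543.2,-3.4,-7.05); rows=[]
for n in("scene","top"):
    r=[]
    for y in(60,-60,-118):
        c=T(D,(0,y,3)); u=proj(ps[n],[c[0],c[1],25]).round().astype(int)
        im=ps[n]["frame"][u[1]-14:u[1]+12,u[0]-13:u[0]+13,::-1].astype(float)
        im=cv2.resize(np.clip((im-90)*255/165,0,255).astype(np.uint8),None,fx=10,fy=10,interpolation=cv2.INTER_CUBIC)
        im=(255*(im/255.)**2.2).astype(np.uint8)
        for a,col in((-7,(0,0,255)),(-27,(0,160,0)),(13,(255,0,0))):
            q=(proj(ps[n],T((c[0],c[1],a),(31.5,0,13)))-u+[13,14]+.5)*10; cv2.circle(im,tuple(int(v) for v in q),3,col,1)
        r.append(im)
    rows.append(np.hstack(r))
cv2.imwrite("pics/noses.png",np.vstack(rows))
```

```text
(no output)
```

View pics/noses.png

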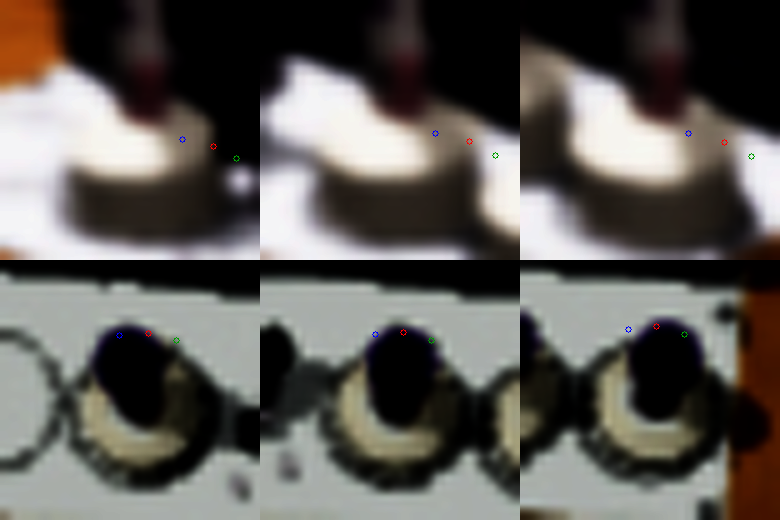

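Run:
```python
from h import *
ps=shots()
print(tri(ps,(305.5,176.2),(286,170.6)))
plan((633,90,310),83.5,15)
```

```text
(array([635.66678362,  87.61630888,  85.5988696 ]), np.float64(1.482249903200085))
t 46.8 from [439.7 299.  414.9] to [633  90 310] rot [-0.   0.1 -0. ]
15 x [-0.0124, 0.0144, 0.007, -0.0, 0.0, -0.0]
```

servo_tool --pt "-0.0124 0.0144 0.005 0 0 0 1" --pt "-0.0124 0.0144 0.006 0 0 0 1" --pt "-0.0124 0.0144 0.006 0 0 0 1" --pt "-0.0124 0.0144 0.006 0 0 0 1" --pt "-0.0124 0.0144 0.006 0 0 0 1"

```text
time: 47.3
tool_pos: [504.8, 228.0, 385.9]
ee_rot: [-180.0, 0.0, 83.4]
wrist_force: [0.0, -0.2, -0.7]
width: 0.004
```

servo_tool --pt "-0.0124 0.0144 0.006 0 0 0 1" --pt "-0.0124 0.0144 0.006 0 0 0 1" --pt "-0.0124 0.0144 0.007 0 0 0 1" --pt "-0.0124 0.0144 0.007 0 0 0 1" --pt "-0.0124 0.0144 0.007 0 0 0 1"

```text
time: 47.8
tool_pos: [569.3, 158.6, 352.7]
ee_rot: [-180.0, 0.0, 83.5]
wrist_force: [-0.7, 0.0, -0.3]
width: 0.003
```

servo_tool --pt "-0.0124 0.0144 0.008 0 0 0 1" --pt "-0.0124 0.0144 0.008 0 0 0 1" --pt "-0.0124 0.0144 0.008 0 0 0 1" --pt "-0.0124 0.0144 0.008 0 0 0 1" --pt "-0.0124 0.0144 0.009 0 0 0 1"

```text
time: 48.3
tool_pos: [634.0, 89.3, 311.7]
ee_rot: [180.0, -0.0, 83.5]
wrist_force: [-0.3, 0.4, 0.5]
width: 0.004
```

servo_tool --pt "0 0 0 0 0 0 1" --pt "0 0 0 0 0 0 1" --pt "0 0 0.004 0 0 0 1" --pt "0 0 0.004 0 0 0 1" --pt "0 0 0.004 0 0 0 1"

```text
time: 48.8
tool_pos: [632.6, 91.1, 300.6]
ee_rot: [180.0, -0.0, 83.6]
wrist_force: [-0.1, -0.7, -0.9]
width: 0.008
```

servo_tool --pt "0 0 0.003 0 0 0 1" --pt "0 0 0.002 0 0 0 1" --pt "0 0 0.002 0 0 0 1" --pt "0 0 0.001 0 0 0 1" --pt "0 0 0 0 0 0 1"

```text
time: 49.3
tool_pos: [632.9, 90.4, 292.2]
ee_rot: [-180.0, -0.0, 83.5]
wrist_force: [1.0, -0.0, 0.4]
width: 0.01
```

Tips at about 93. Step down, watching the force.

servo_tool --pt "0 0 0.0015 0 0 0 1" --pt "0 0 0.0015 0 0 0 1" --pt "0 0 0.0015 0 0 0 1" --pt "0 0 0.0015 0 0 0 1" --pt "0 0 0.001 0 0 0 1"

```text
time: 49.8
tool_pos: [633.0, 90.4, 285.9]
ee_rot: [179.9, -0.0, 83.5]
wrist_force: [-0.8, -0.1, 3.2]
width: 0.004
```

servo_tool --pt "0 0 0.001 0 0 0 1" --pt "0 0 0.001 0 0 0 1" --pt "0 0 0.001 0 0 0 1" --pt "0 0 0 0 0 0 1" --pt "0 0 0 0 0 0 1"

```text
time: 50.3
tool_pos: [632.9, 90.4, 284.4]
ee_rot: [179.9, -0.0, 83.5]
wrist_force: [-2.3, 0.7, 8.3]
width: 0.005
```

servo_tool --pt "0 0 0.001 0 0 0 1" --pt "0 0 0.001 0 0 0 1" --pt "0 0 0 0 0 0 1" --pt "0 0 0 0 0 0 1" --pt "0 0 0 0 0 0 1"

```text
time: 50.8
tool_pos: [632.7, 90.4, 284.3]
ee_rot: [179.9, -0.0, 83.5]
wrist_force: [-5.2, -0.4, 13.4]
width: 0.005
```

servo_tool --pt "0 0 0.001 0 0 0 1" --pt "0 0 0 0 0 0 1" --pt "0 0 0 0 0 0 1" --pt "0 0 0 0 0 0 1" --pt "0 0 0 0 0 0 1"

```text
time: 51.3
tool_pos: [632.7, 90.4, 284.2]
ee_rot: [179.8, -0.0, 83.5]
wrist_force: [-6.6, -0.7, 16.4]
width: 0.005
```

Run:
```python
from h import *
S=bot.get_state(); print(S["tool_pos"],S["wrist_force"],S["ft_torque"])
```

```text
[632.6887354   90.42924843 284.18861347] [-6.5979128  -0.72238412 16.36787835] [-0.1507833   1.31033333 -0.02951548]
```

servo_tool --pt "0 0 -0.003 0 0 0 1" --pt "0 0 -0.01 0 0 0 1" --pt "0 0 -0.03 0 0 0 1" --pt "0 0 -0.03 0 0 0 1" --pt "0 0 -0.03 0 0 0 1"

```text
time: 51.8
tool_pos: [632.8, 90.4, 382.4]
ee_rot: [-179.9, 0.0, 83.5]
wrist_force: [0.1, -0.6, 1.1]
width: 0.005
```

servo_tool --pt "0.02 -0.02 0 0 0 0 1" --pt "0.03 -0.03 0 0 0 0 1" --pt "0.03 -0.03 0 0 0 0 1" --pt "0.03 -0.03 0 0 0 0 1" --pt "0.02 -0.02 0 0 0 0 1"

```text
time: 52.3
tool_pos: [516.7, 236.1, 381.9]
ee_rot: [-179.9, -0.0, 83.6]
wrist_force: [0.5, -1.0, -0.5]
width: 0.005
```

servo_tool --pt "0 0 0 0 0 0 1" --pt "0 0 0 0 0 0 1" --pt "0 0 0 0 0 0 1" --pt "0 0 0 0 0 0 1" --pt "0 0 0 0 0 0 1"

```text
time: 52.8
tool_pos: [519.1, 233.4, 382.1]
ee_rot: [-180.0, 0.0, 83.4]
wrist_force: [-0.4, -0.6, -0.3]
width: 0.002
```

Run:
```python
from h import *
ps=shots(); D=(543.2,-3.4,-7.05)
print(bot.get_state()["tool_pos"])
for y in(-118,-60,60):
    b=T(D,(0,y,3)); q=[]
    for n in("scene","top"):
        u=proj(ps[n],[b[0],b[1],105]); q.append(min(purple(ps[n]),key=lambda l:np.hypot(*(np.array(l[0])-u)))[0])
    X,e=tri(ps,*q); print(y,X.round(1),"err",(X-b)[:2].round(1),round(e,1))
for t in("water_bottle","swab","carrier0"):
  for n in ps: print(t,n,[(round(r["score"],2),np.round(r["pixel"],1).tolist(),int(r["mask"].sum())) for r in nets.masks_of(t,ps[n])])
print(purple(ps["top"]))
```

```text
[518.93762144 233.63279077 382.19104657]
-118 [ 528.3 -121.6  105.2] err [-0.4 -1.1] 0.2
-60 [534.3 -63.8 105.8] err [-1.5 -0.9] 0.6
60 [551.   53.3 106.4] err [ 0.4 -2.8] 1.2
water_bottle scene [(0.61, [433.3, 258.7], 2554)]
water_bottle top [(0.8, [426.7, 235.9], 497), (0.67, [311.6, 185.1], 2942), (0.31, [391.4, 220.6], 598)]
swab scene [(0.75, [397.4, 227.9], 178)]
swab top [(0.69, [376.6, 168.8], 280)]
carrier0 scene [(0.81, [345.5, 221.7], 439), (0.67, [297.3, 203.1], 393), (0.57, [330.5, 213.7], 420)]
carrier0 top [(0.57, [294.3, 196.4], 138), (0.53, [391.4, 216.7], 452), (0.49, [310.9, 187.6], 3007)]
[([295.5, 191.78], 18), ([328.68, 195.36], 22), ([345.12, 196.54], 24), ([290.5, 253.0], 6), ([188.74, 256.74], 27), ([189.7, 274.4], 10), ([283.77, 285.64], 102)]
```

```bash
python3 -c "
from plant import bot
print(bot.finish_job())"
```

```text
the job is handed in; nothing more can be done
None
```

I got the reader ready, pressed its button and handed the job in after about 53 s of robot time. The main thing I could not see directly is how exactly the carriers' noses point at the window.

- **Nut:** I turned it clockwise only, up to its top stop. The tool rose 10 mm and the torque climbed to 0.57 N m there.
- **Bar:** I lifted it about 7 mm over the pins, drew it out sideways and laid it flat on the mat. It lies about 2 mm from the middle and is square to the mat.
- **Carriers:** Three were on the desk; one had been knocked aside early on, so I measured its position again before gripping it. They now stand upright in bays 0, 1 and 2. The last camera check puts them 1 to 3 mm from the bay centres.
- **Button:** I pressed it to its hard stop with all three in place. The force reached 16 N with almost no further movement, well above the 4 N spring. I then drew the arm clear.

**Nose direction:** Once the carriers stood on the dock, the tubes and pucks hid the noses from both cameras. Their direction therefore rests on measurements taken before gripping, good to about 4 degrees. For two carriers the two cameras had differed by 6 to 12 degrees at the first look. I leaned mainly on the later top-camera readings. The last pictures showed no nose turned noticeably off to the visible side.

**Bystanders:** I did not touch the water bottle or the swab pack. The last pictures find them where they were, within the few pixels that detection varies.

I viewed 15 pictures, one over the budget, to check the noses.

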